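# Load a board into a pin test fixture and crank the pins on

## Task

Take the circuit board from the card rack (leave the phone beside it) and lower it, without dropping it, on its long edge into the guides of the test fixture until it stands on the seats. Then wind the crank clockwise by its loose sleeve, always keeping hold of the sleeve while the crank turns, until the sprung test pins are pressed about 5 mm of their 8 mm against the board; never bottom them. Let go and leave the board clamped.

Things in the scene. Friction and masses are not known exactly. Their poses are not given: they have to be found in the camera images.
- board_mid (a point): Middle of the loose circuit board: green, in a flat black carrier, 144 x 82 x 10 mm (small parts 3 mm proud on the face to the robot's left), 60 to 85 g, upright on a long edge in a rack slot. x along the 144 mm, y up its 82 mm, z through the thickness towards the parts. Grasp it across the thickness by the top edge, 41 mm above this point. Keep it the same way round in the nest.
- nest: Nest of the fixture: black cheeks and aluminium rear posts that guide the board's two ends. Origin 12 mm above the bench, midway, in the plane of the posts' front faces; x along the board, y away from pins and crank, z up. The board stands on seats at z = 9 mm: its middle goes to x = 0, y = -5 to -9, z = 50 mm. Play 2 mm each way in x and y; the mouth flares by 5 mm, guides reach z = 75 mm.
- fixture: Aluminium base, 190 x 262 mm, with gearbox, crank and pin block; origin on the bench, x and y along the nest's. The black block of 36 brass pins starts 24 mm or more from the board's place, its top 66 mm above the bench; the guides stand 50 mm or more to either side of the middle, so it is open for fingers. The pins push the board in +y against the posts.
- sleeve: Middle of the black grip sleeve of the crank: an upright cylinder 20 mm across and 48 mm tall, 124 mm above the bench, spinning freely on the crank's pin, so that a hand holding it need not turn. The steel crank arm begins 27 mm below this point, and a small cap ends 28 mm above it.
- crank_axis (a point): Point on the crank's upright axis, at the height of the sleeve's middle. The sleeve goes round it at a radius of 50 mm. Nothing else within its circle stands higher than 104 mm above the bench, nor does the board in the nest.
- crank (a joint): Turn of the crank in rad, growing clockwise from above; 30 mm of feed a turn (4.8 mm per rad). The pins meet the board 5 to 10 rad after the start, to be felt. A brake holds it where it is left: turning takes about 7 N at the sleeve (some of it stays while you pause), 2.3 N more from first touch, and 0.6 N more for each mm the pins go in (5 mm = 1.05 rad). At 8 mm they bottom.
- phone_mid (a point): Middle of a dark phone, 150 x 74 x 9 mm, standing in the other slot of the rack; axes as the board's. It stays there.
- rack: Grey card rack, 160 x 115 mm; origin on the bench under its middle. Two slots along its x, 30 mm to either side in y, floor 8 mm and slot fingers 50 mm above the bench (48 mm or more from the slot's middle). Board and phone stand in it in either order and may lean by 0.1 rad.

How it is judged:
By the outcome, as a careful person would: the job done as asked, in the order asked, and still so for the second after the job is handed in, with the robot touching nothing.
It also fails if it takes over 72 s, if anything falls off the work surface, if the arm or the gripper's body presses on something with over 40 N, if the wrist force passes 120 N, or if a joint passes its speed limit or range.

## Robot

A 6-joint arm with a two-finger parallel gripper is mounted at the origin on a cart in front of the work surface, level with it; the furniture and walls round the work are solid. World frame = base frame: x ahead of the robot, y to its left, z up, the work surface at z = 0. Lengths are in m, angles in rad, forces in N, time in s.
With the tool pointing down it reaches from about 0.375 to 0.9 m from the base axis. Payload 3.1 kg.
Tool frame: the origin (TCP) lies between the finger pads; the fingertips stand 22 mm ahead of it and the grasp point (between the pads) lies 3 mm ahead of it (bot.tip_reach is the distance from the TCP to the fingertips, in m); x points along the fingers, y is the direction in which the jaws open and shut, and the axes are right-handed (so a half turn about x gives the same grasp; the last joint's range is limited). The gripper opens to 85 mm and grips with 20 to 120 N. Pads are 22 mm wide; open, the fingers measure 114 mm over their backs; the gripper's body (76 mm by 85 mm) begins 54 mm behind the grasp point. The pads swing forward as they close: fully open they stand 13 mm farther back than shut.
Start: joints at [0.974, 0.527, 1.433, -0, 1.181, -0.178], TCP at [0.254, 0.571, 0.253] pointing down, gripper open.
Joint ranges: [-3.08, 3.08], [-0.75, 2.2], [0.22, 2.44], [-1.43, 4.57], [0, 2.65], [-2.85, 2.85]. Speed limits (rad/s): [2.79, 2.79, 3.14, 3.14, 3.14, 3.14].

## Interface

Orientations are given as a unit quaternion [w, x, y, z].
In Python, from bench import get_obs, imaging, bot gives the robot as it stands. The module is installed in compiled form; this text tells all that it offers.
- The arm moves only by the tool servo_tool, never from a script. Its argument "increments" is one flat list of numbers, 7 for each row, row after row: the turn, a rotation vector about the world's x, y, z in units of 6 degrees (1.0 is 6 degrees), then the shift along the world's x, y, z in units of 40 mm (1.0 is 40 mm), then the gripper's target within -1 to 1 (shut at 1, half-way at 0, fully open at -1). A call has 1 to 8 rows; each row is the pose to reach, as a shift and turn from the pose commanded when the call began; what a row does not reach only later rows make up. A row lasts 1/12 s, in which the tool goes at most 41.7 mm and 7.16 degrees, less where a joint would pass 70% of its speed; a pose out of reach is approached as far as the arm can. A call with a gripper value outside its range is refused whole. The fingers move at their own pace and stop on an object; "newtons" is the grip in N (left out, the last holds). Time passes only in rows, so rows that repeat a pose let the fingers close. It gives the time, the measured TCP pose, the force and the opening at its end, in the units of the state.
- get_obs(): the state, without advancing time (a new reading comes with each control period).
- imaging.get_image(name): name is "side" or "top" or "wrist"; returns a dict with "img" (480x640x3 uint8, blue, green, red), "intrinsics" (3x3 intrinsics, pixels), "k1" (the pictures are not rectified: a ray, as slopes to the right and down, at radius r is drawn at 1 + k1 r^2 times it, then the intrinsics apply), "R" (3x3) and "t" (3): a world point X has camera coordinates R X + t. Camera axes: x right, y down, z forward; pixel columns grow to the right and rows downward; lengths in m; the calibration is good to about 2 mm. A picture is of the moment at which its call begins. There is no depth.
- bot.close_job(): hands the job in, once; it reports no verdict.
Trained networks look in a picture, given as the dict that the camera call returned (one of the last four; its "shot" number tells which), for a name from the list of things; names that differ only in an ending like _2 or _b are one class to them, and where a whole thing is asked for, a point or a joint stands for the part that bears it (a point fixed in the world has none). Each returns a list of dicts, best first, with "conf" (0 to 1); they miss things now and then, are a little off and sometimes report something else, mostly with a low value. They report only what shows in the picture. A call takes as long as a camera call.
- imaging.look_for(target, picture): "pixel" ([column, row] in pixels, amid what is visible of it).
- imaging.silhouettes(target, picture): "mask" (480x640 bool, what is visible of it) and "pixel" ([column, row] in pixels, amid what is visible of it).
The state is a dict: "clock": time; "qpos": joint angles; "joint_velocities": joint speeds; "effort": joint torques, N m; "tcp_pos": TCP position; "tool_rot": TCP orientation; "force": force on the tool from outside, world axes, zero at the start; "wrist_torque": the same for the moment, N m; "gripper_width": finger opening in m.
Only numpy, scipy, OpenCV 4.12 (cv2) and the standard library are available. Lean on these libraries where they do the work, as an engineer would, in place of code of your own. Each camera call takes 0.05 s, during which the arm holds its last target.

## Working session

There is one attempt and no reset: what is moved stays moved. The work goes in short steps, Python scripts to look and compute and a tool call to move; the robot and the scene stay as the last step left them, time stands still between calls to the robot, and variables do not carry over. Pictures are saved under pics/ and viewed, and the job is handed in when it is done.

Besides the shell and the picture viewer there is one more tool, called after ">>>" by a JSON object that holds its "method" and its "body", one argument or row to a line. servo_tool: Moves the arm, as the interface text tells. Its arguments: {"type":"object","properties":{"increments":{"type":"array"},"newtons":{"type":"number"}},"required":["increments"]}

```bash
mkdir -p pics; ls; cat > h.py <<'E'
import numpy as np, cv2
from bench import get_obs, imaging, bot
def ray(p,px):
    K=p["intrinsics"];k=p["k1"]
    u=np.array([(px[0]-K[0,2])/K[0,0],(px[1]-K[1,2])/K[1,1]])
    rd=np.linalg.norm(u); r=rd
    for _ in range(30): r=rd/(1+k*r*r)
    s=u*(r/rd if rd>0 else 1)
    d=np.array(p["R"]).T@np.array([s[0],s[1],1.]); c=-np.array(p["R"]).T@np.array(p["t"])
    return c,d/np.linalg.norm(d)
def atz(p,px,z):
    c,d=ray(p,px); return c+d*(z-c[2])/d[2]
def tri(rs):
    A=np.zeros((3,3));b=np.zeros(3)
    for c,d in rs:
        M=np.eye(3)-np.outer(d,d);A+=M;b+=M@c
    x=np.linalg.solve(A,b)
    return x,[np.linalg.norm((np.eye(3)-np.outer(d,d))@(x-c)) for c,d in rs]
def proj(p,X):
    q=np.array(p["R"])@np.array(X)+np.array(p["t"]);s=q[:2]/q[2];s=s*(1+p["k1"]*(s@s));K=p["intrinsics"]
    return np.array([K[0,0]*s[0]+K[0,2],K[1,1]*s[1]+K[1,2]])
E
python3 - <<'E'
from h import *
o=get_obs(); print({k:np.round(v,3) for k,v in o.items()})
import pickle
P={}
for n in ["side","top","wrist"]:
    p=imaging.get_image(n); P[n]=p
    cv2.imwrite(f"pics/a_{n}.png",p["img"])
    print(n,np.round(-p["R"].T@p["t"],3),np.round(p["R"][2],2),p["k1"],p["intrinsics"][0,0])
    for t in ["board_mid","nest","fixture","sleeve","crank","phone_mid","rack"]:
        r=imaging.look_for(t,p); print(t,[(np.round(x["pixel"]).tolist(),round(x["conf"],2)) for x in r[:3]])
pickle.dump(P,open("a.pkl","wb"))
E
```

```text
pics
{'clock': np.float64(0.0), 'qpos': array([ 0.973,  0.529,  1.434,  0.   ,  1.181, -0.179]), 'joint_velocities': array([-0.001, -0.001, -0.001, -0.   , -0.   , -0.   ]), 'effort': array([ 1.0000e-03, -4.4236e+01, -1.7803e+01, -0.0000e+00,  8.0000e-03,
       -0.0000e+00]), 'tcp_pos': array([0.254, 0.57 , 0.252]), 'tool_rot': array([ 0.691,  0.146,  0.692, -0.148]), 'force': array([-0.213,  0.686, -0.36 ]), 'wrist_torque': array([ 0.059,  0.051, -0.035]), 'gripper_width': np.float64(0.086)}
side [0.42  0.825 0.474] [ 0.09 -0.9  -0.42] 0.021870080987408305 460.8713832324959
board_mid [([328.0, 330.0], 0.88)]
nest [([316.0, 262.0], 0.92), ([322.0, 245.0], 0.45)]
fixture [([323.0, 244.0], 0.73), ([340.0, 298.0], 0.16)]
sleeve []
crank [([310.0, 200.0], 0.96)]
phone_mid [([338.0, 300.0], 0.94), ([307.0, 187.0], 0.45)]
rack [([333.0, 360.0], 0.78)]
top [0.3   0.063 0.948] [ 0.22 -0.02 -0.98] -0.08530346900663281 436.4918009883131
board_mid [([217.0, 253.0], 0.8)]
nest [([347.0, 227.0], 0.8)]
fixture [([388.0, 235.0], 0.59)]
sleeve [([428.0, 195.0], 0.7)]
crank [([429.0, 204.0], 0.57)]
phone_mid [([247.0, 254.0], 0.76)]
rack [([237.0, 262.0], 0.58)]
wrist [0.189 0.599 0.374] [ 0.25 -0.11 -0.96] -0.07783437829105401 394.1392790797905
board_mid [([107.0, 470.0], 0.73)]
nest []
fixture []
sleeve []
crank []
phone_mid [([86.0, 472.0], 0.81)]
rack []
```

View pics/a_side.png

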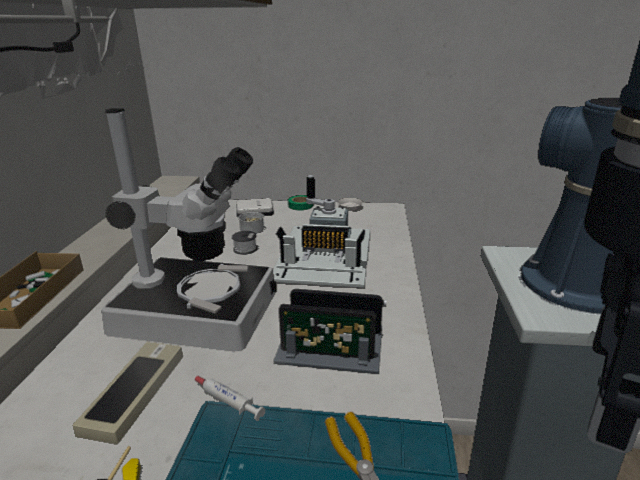

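View pics/a_top.png

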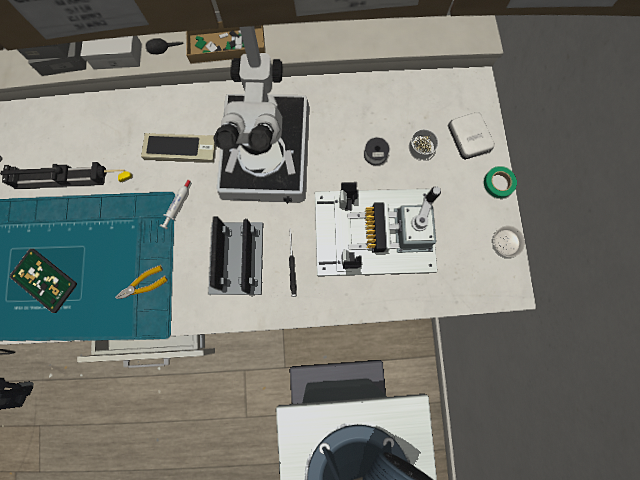

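View pics/a_wrist.png

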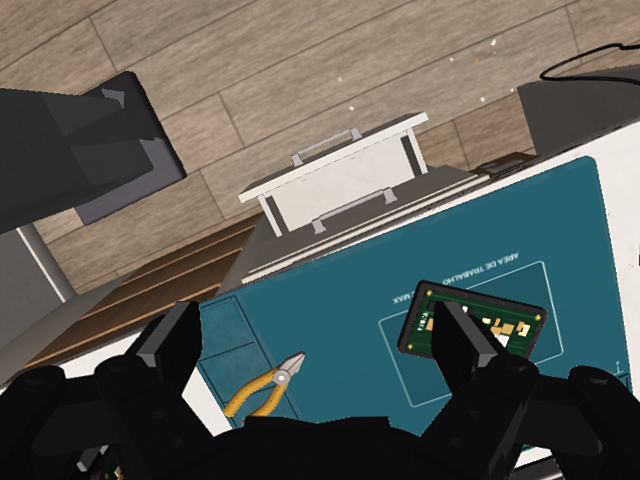

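```bash
python3 - <<'E'
from h import *
import pickle
P=pickle.load(open("a.pkl","rb"))
def crop(n,x0,y0,x1,y1,f,name):
    c=P[n]["img"][y0:y1,x0:x1]; c=cv2.resize(c,None,fx=f,fy=f,interpolation=cv2.INTER_CUBIC)
    for x in range((x0+9)//10*10,x1,10):
        cv2.line(c,(int((x-x0+.5)*f),0),(int((x-x0+.5)*f),6 if x%50 else 14),(0,0,255),1)
        if x%20==0: cv2.putText(c,str(x),(int((x-x0)*f)-10,26),0,.35,(0,0,255),1)
    for y in range((y0+9)//10*10,y1,10):
        cv2.line(c,(0,int((y-y0+.5)*f)),(6,int((y-y0+.5)*f)),(0,0,255),1)
        if y%20==0: cv2.putText(c,str(y),(8,int((y-y0)*f)+4),0,.35,(0,0,255),1)
    cv2.imwrite("pics/"+name,c)
crop("top",195,205,275,305,6,"c_rack.png")
crop("top",305,170,445,285,5.5,"c_fix.png")
crop("side",260,270,400,380,5.5,"c_srack.png")
crop("side",260,165,400,295,4.6,"c_sfix.png")
a=P["top"]
# rough
for t,px,z in [("board",(217,253),.09),("phone",(247,254),.08),("nest",(347,227),.05),("sleeve",(434,190),.15),("axis",(421,226),.1)]:
    print(t,np.round(atz(a,px,z),3))
for n,t in [("top","board_mid"),("top","phone_mid"),("top","sleeve"),("side","crank")]:
    pass
E
```

```text
board [0.464 0.252 0.09 ]
phone [0.46  0.194 0.08 ]
nest [ 0.508 -0.015  0.05 ]
sleeve [ 0.546 -0.181  0.15 ]
axis [ 0.488 -0.159  0.1  ]
```

View pics/c_rack.png

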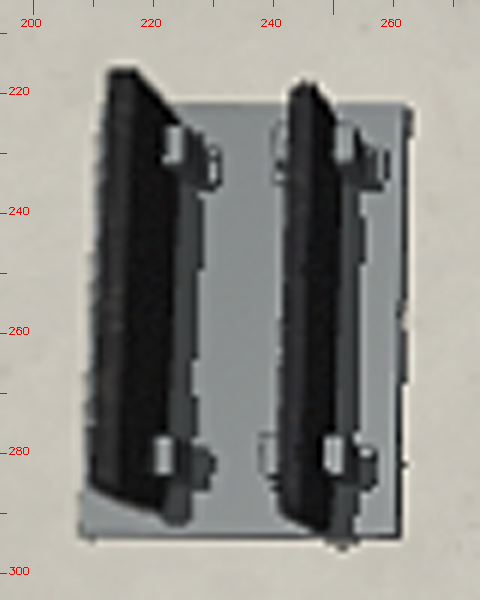

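View pics/c_fix.png

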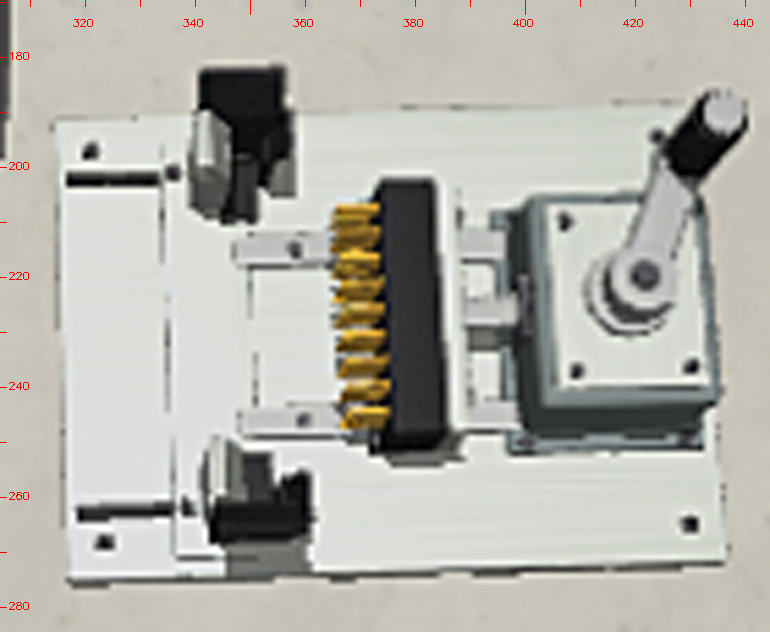

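View pics/c_srack.png

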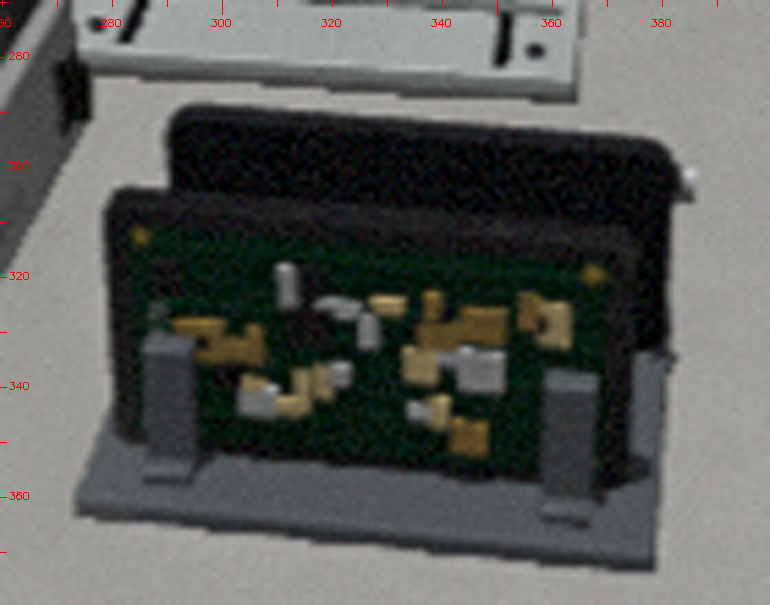

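View pics/c_sfix.png

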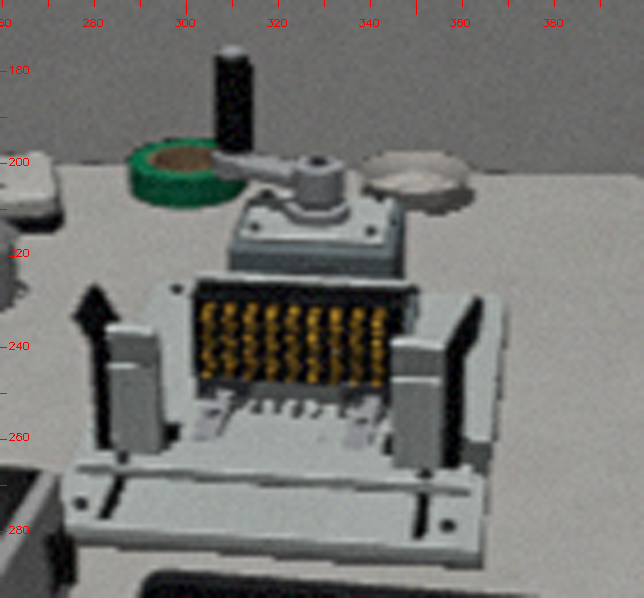

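```bash
cat >> h.py <<'E'
from scipy.spatial.transform import Rotation as Ro
def rot(q): return Ro.from_quat([q[1],q[2],q[3],q[0]])
def goal(pos,yaw,roll=0,flip=False,o=None):
    """turn/shift units to tool-down at pos; tool y along world dir at angle yaw (rad from +y... y=(−sin,cos)), roll tilts about board axis"""
    o=o or get_obs()
    y=np.array([-np.sin(yaw),np.cos(yaw),0.]); 
    if flip: y=-y
    x=np.array([0,0,-1.]); z=np.cross(x,y)
    R=np.array([x,y,z]).T
    ax=np.array([np.cos(yaw),np.sin(yaw),0])
    R=Ro.from_rotvec(ax*roll).as_matrix()@R
    d=Ro.from_matrix(R)*rot(o["tool_rot"]).inv()
    return np.round(d.as_rotvec()/np.radians(6),2),np.round((np.array(pos)-o["tcp_pos"])/.04,2)
E
python3 - <<'E'
from h import *
import pickle
P=pickle.load(open("a.pkl","rb"));T=P["top"];S=P["side"]
o=get_obs(); R=rot(o["tool_rot"]).as_matrix(); print("tool axes\n",R.round(2)); 
W=P["wrist"]; print("cam in tool",R.T@((-W["R"].T@W["t"])-o["tcp_pos"]))
print("board top",atz(T,(215.2,216.3),.09),atz(T,(212.8,286.3),.09))
for px in [(315.2,192.2),(435.5,188.2),(436.8,272.4),(317.4,275.5)]: print("fix",atz(T,px,.012).round(3))
# rack base corners
for px in [(261.8,222.3),(261.8,293.8),(208.5,293.8)]: print("rack",atz(T,px,.008).round(3))
print("sleeve top tri",tri([ray(T,(435.9,189.5)),ray(S,(310,175))]))
print("axis hub tri",tri([ray(T,(421.5,219.8)),ray(S,(329,200))]))
for y,f in [(0,0),(0,1)]:
    print(f,goal((.46,.22,.3),0,flip=f))
E
```

```text
tool axes
 [[ 0.    0.41  0.91]
 [ 0.    0.91 -0.41]
 [-1.    0.    0.  ]]
cam in tool [-0.12067716 -0.00083597 -0.07142384]
board top [0.54005361 0.25449257 0.09      ] [0.39779722 0.2621683  0.09      ]
fix [0.602 0.046 0.012]
fix [ 0.593 -0.227  0.012]
fix [ 0.402 -0.205  0.012]
fix [0.415 0.054 0.012]
rack [0.542 0.169 0.008]
rack [0.384 0.176 0.008]
rack [0.392 0.291 0.008]
sleeve top tri (array([ 0.54662425, -0.18378474,  0.15203287]), [np.float64(0.00018362995692218563), np.float64(0.00018362995692238748)])
axis hub tri (array([ 0.50124226, -0.16200266,  0.10010619]), [np.float64(0.0004332206830822964), np.float64(0.00043322068308231185)])
0 (array([-0.,  0.,  4.]), array([ 5.15, -8.77,  1.17]))
1 (array([  0.,   0., -26.]), array([ 5.15, -8.77,  1.17]))
```

>>> {"method": "servo_tool", "body": {
  "increments": [0,0,0.5,0.45,-0.7,0.2,-0.3,0,0,1,1,-1.6,0.4,-0.3,0,0,1.5,1.55,-2.5,0.5,-0.3,0,0,2,2.1,-3.4,0.6,-0.3,0,0,2.5,2.65,-4.3,0.7,-0.3,0,0,3,3.2,-5.2,0.8,-0.3,0,0,3.5,3.75,-6,0.9,-0.3,0,0,4,4.2,-6.8,1,-0.3]
}}

```text
clock: 1.87
tcp_pos: [0.4235, 0.2971, 0.2938]
tool_rot: [0.708, -0.001, 0.707, 0.001]
force: [1.6, -0.4, 0.5]
gripper_width: 0.0555
```

>>> {"method": "servo_tool", "body": {
  "increments": [0,0,0.1,0.5,-0.8,0.1,-0.3,0,0,0.2,0.95,-1.47,0.17,-0.3,0,0,0.3,0.95,-1.47,0.17,-0.3,0,0,0.3,0.95,-1.47,0.17,-0.3]
}}

```text
clock: 2.2
tcp_pos: [0.4612, 0.2388, 0.3004]
tool_rot: [0.707, -0.01, 0.707, 0.01]
force: [-0.5, -0.1, -0.8]
gripper_width: 0.0558
```

```bash
python3 - <<'E'
from h import *
import pickle
o=get_obs(); print(o["clock"],o["tcp_pos"].round(4),o["gripper_width"],o["joint_velocities"].round(3),rot(o["tool_rot"]).as_matrix().round(3).tolist())
p=imaging.get_image("wrist"); pickle.dump(p,open("w1.pkl","wb"))
cv2.imwrite("pics/w1.png",p["img"])
for t in ["board_mid","phone_mid","rack"]:
    print(t,[(x["pixel"],x["conf"]) for x in imaging.look_for(t,p)])
E
```

```text
2.2 [0.4612 0.2388 0.3004] 0.05575814828445906 [ 0.053 -0.002  0.021  0.011  0.008  0.019] [[0.001, -0.028, 1.0], [0.0, 1.0, 0.028], [-1.0, 0.0, 0.001]]
board_mid [([337.0, 210.2], 0.93)]
phone_mid [([274.6, 198.0], 0.6)]
rack [([307.7, 194.6], 0.55)]
```

View pics/w1.png

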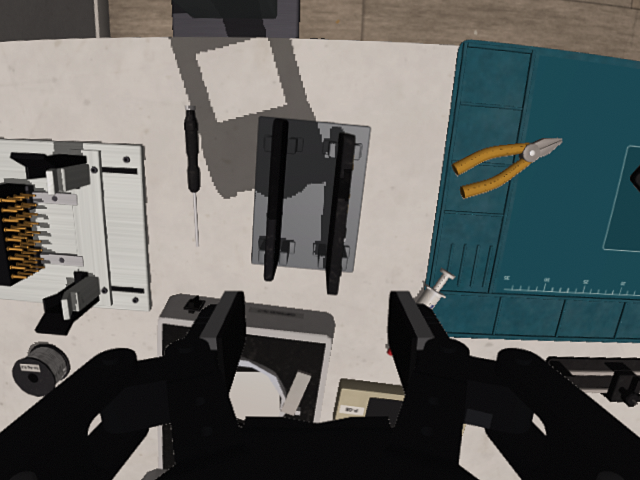

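```bash
cat >> h.py <<'E'
def crop(img,x0,y0,x1,y1,f,name,gain=1.0):
    c=np.clip(img[y0:y1,x0:x1].astype(float)*gain,0,255).astype(np.uint8); c=cv2.resize(c,None,fx=f,fy=f,interpolation=cv2.INTER_CUBIC)
    for x in range((x0+9)//10*10,x1,10):
        cv2.line(c,(int((x-x0+.5)*f),0),(int((x-x0+.5)*f),6),(0,0,255),1)
        if x%20==0: cv2.putText(c,str(x),(int((x-x0)*f)-10,18),0,.35,(0,0,255),1)
    for y in range((y0+9)//10*10,y1,10):
        cv2.line(c,(0,int((y-y0+.5)*f)),(6,int((y-y0+.5)*f)),(0,0,255),1)
        if y%20==0: cv2.putText(c,str(y),(8,int((y-y0)*f)+4),0,.35,(0,0,255),1)
    cv2.imwrite("pics/"+name,c)
E
python3 - <<'E'
from h import *
import pickle
p=pickle.load(open("w1.pkl","rb"))
crop(p["img"],240,105,380,305,3.0,"w1c0.png",1.6)
crop(p["img"],310,115,380,305,3.1,"w1c.png",3)
crop(p["img"],240,105,380,165,5.5,"w1d.png",3)
crop(p["img"],240,230,380,300,5.5,"w1e.png",3)
crop(p["img"],0,130,160,340,3,"w1f.png",1.3)
E
```

```text
(no output)
```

View pics/w1d.png

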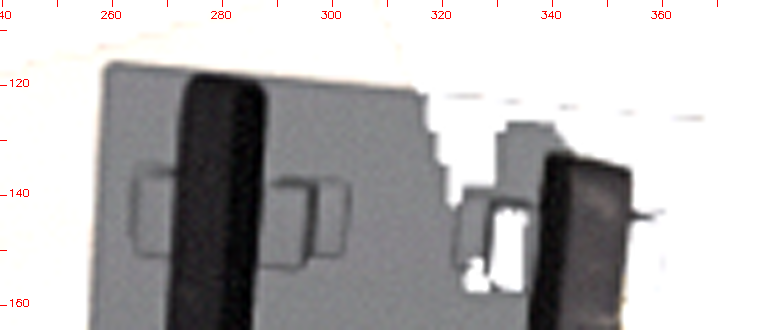

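View pics/w1e.png

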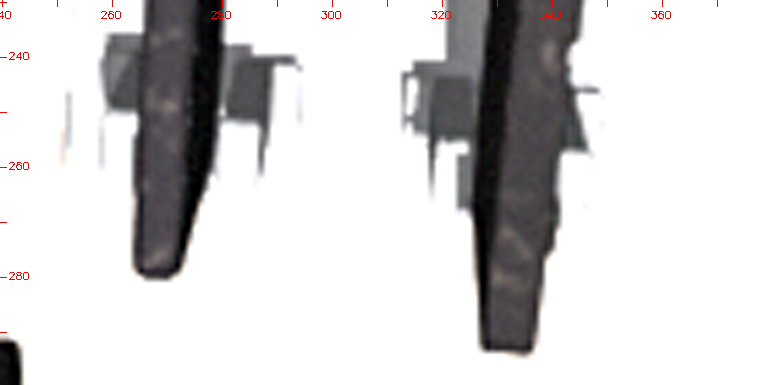

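View pics/w1f.png

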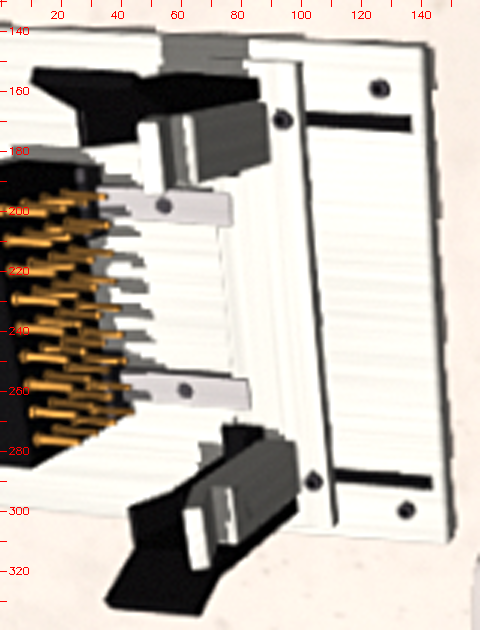

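```bash
python3 - <<'E'
from h import *
import pickle
p=pickle.load(open("w1.pkl","rb"));P=pickle.load(open("a.pkl","rb"));T=P["top"];S=P["side"]
print("board near/far top",atz(p,(349.2,134),.09),atz(p,(332.5,293.5),.09))
print("rack corners",[atz(p,q,.008).round(4).tolist() for q in [(258.5,116.5),(371,126.5),(251.5,262.5),(353,272)]])
# triangulate board top far corner / near corner
print("far",tri([ray(p,(332.5,293.5)),ray(T,(215.2,216.3))]))
print("near",tri([ray(p,(349.2,134)),ray(T,(212.8,286.3))]))
# bottom edge of -y face? side view bottom corner of +y face left bottom (281.5,349), right bottom (372,357)
for px in [(281.5,349),(372,356.5)]: print("side bottom z=.008",atz(S,px,.008))
for px in [(281,304.5),(374,313)]: print("side top z=.09",atz(S,px,.09))
# fixture in wrist
for n,px,z in [("c1",(142.5,144),.012),("c2",(150,310),.012),]: print(n,atz(p,px,z))
E
```

```text
board near/far top [0.39682123 0.26381872 0.09      ] [0.53846661 0.25565798 0.09      ]
rack corners [[0.3838, 0.1782, 0.008], [0.3905, 0.2924, 0.008], [0.5404, 0.1688, 0.008], [0.5486, 0.2824, 0.008]]
far (array([0.54224827, 0.25622169, 0.08182481]), [np.float64(0.00012689149307721918), np.float64(0.00012689149307714402)])
near (array([0.39765404, 0.26378912, 0.08495721]), [np.float64(0.0008484257725896481), np.float64(0.000848425772589721)])
side bottom z=.008 [0.54344653 0.25552295 0.008     ]
side bottom z=.008 [0.4026274  0.26193148 0.008     ]
side top z=.09 [0.54031397 0.25435498 0.09      ]
side top z=.09 [0.40242243 0.26581246 0.09      ]
c1 [0.41291339 0.05832509 0.012     ]
c2 [0.6012455  0.04937979 0.012     ]
```

```bash
python3 - <<'E'
from h import *
print(goal((.4676,.2597,.13),-.058),goal((.4676,.2597,.087),-.058))
E
```

```text
(array([-0.  , -0.01, -0.87]), array([ 0.21,  0.46, -4.25])) (array([-0.  , -0.01, -0.87]), array([ 0.21,  0.46, -5.32]))
```

>>> {"method": "servo_tool", "body": {
  "increments": [0,0,-0.3,0.07,0.15,-0.6,0,0,0,-0.6,0.14,0.3,-1.3,0,0,0,-0.87,0.21,0.46,-2,0,0,0,-0.87,0.21,0.46,-2.8,0,0,0,-0.87,0.21,0.46,-3.6,0,0,0,-0.87,0.21,0.46,-4.1,0,0,0,-0.87,0.21,0.46,-4.25,0,0,0,-0.87,0.21,0.46,-4.25,0],
  "newtons": 35
}}

```text
clock: 3.07
tcp_pos: [0.4668, 0.2593, 0.1285]
tool_rot: [0.705, 0.02, 0.708, -0.021]
force: [0.0, 0.7, 1.4]
gripper_width: 0.0428
```

```bash
python3 - <<'E'
from h import *
o=get_obs(); print(o["clock"],o["tcp_pos"].round(4),o["gripper_width"],rot(o["tool_rot"]).as_matrix().round(3).tolist())
print(goal((.4676,.2597,.087),-.058))
p=imaging.get_image("wrist"); cv2.imwrite("pics/w2.png",p["img"])
s=imaging.get_image("side"); crop(s["img"],250,230,400,380,4,"s2.png",1.3)
E
```

```text
3.0667 [0.4668 0.2593 0.1285] 0.04284012060662758 [[-0.004, 0.058, 0.998], [-0.001, 0.998, -0.058], [-1.0, -0.001, -0.004]]
(array([ 0.01, -0.04, -0.  ]), array([ 0.02,  0.01, -1.04]))
```

View pics/w2.png

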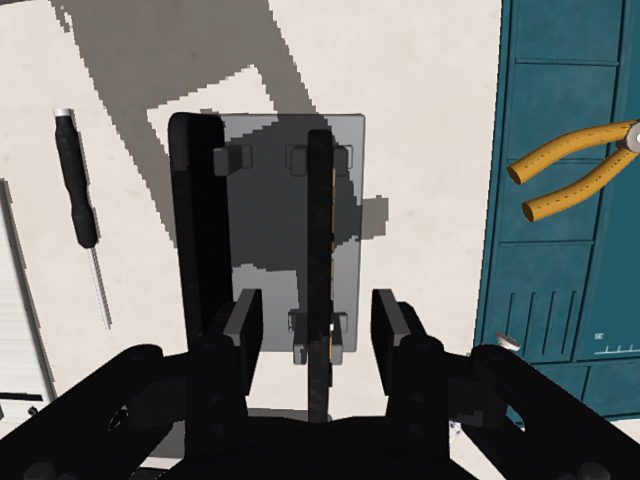

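View pics/s2.png

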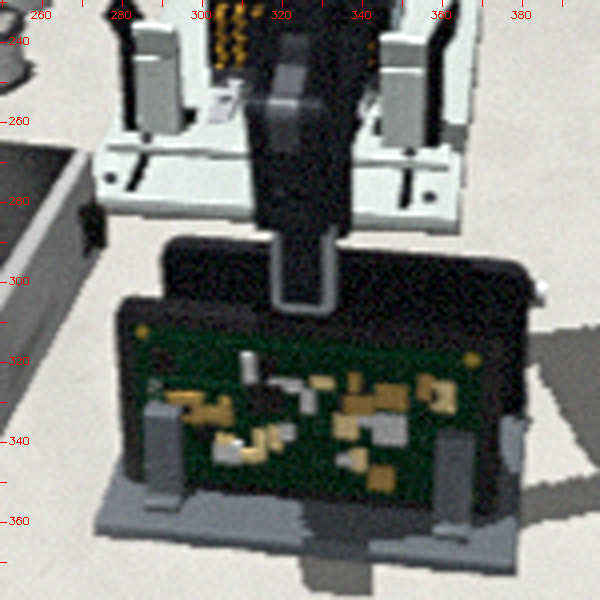

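>>> {"method": "servo_tool", "body": {
  "increments": [0,0,0,0.02,0.01,-0.4,0.2,0,0,0,0.02,0.01,-0.8,0.2,0,0,0,0.02,0.01,-1.04,0.2,0,0,0,0.02,0.01,-1.04,0.2,0,0,0,0.02,0.01,-1.04,1,0,0,0,0.02,0.01,-1.04,1,0,0,0,0.02,0.01,-1.04,1,0,0,0,0.02,0.01,-1.04,1],
  "newtons": 35
}}

```text
clock: 3.83
tcp_pos: [0.4702, 0.2593, 0.0897]
tool_rot: [0.708, 0.021, 0.706, -0.021]
force: [0.5, -0.0, 4.3]
gripper_width: 0.0095
```

>>> {"method": "servo_tool", "body": {
  "increments": [0,0,0,0,0,0,1,0,0,0,0,0,0,1,0,0,0,0,0,0,1]
}}

```text
clock: 4.08
tcp_pos: [0.4702, 0.2593, 0.0897]
tool_rot: [0.708, 0.021, 0.706, -0.021]
force: [-0.4, -0.3, 7.3]
gripper_width: 0.0092
```

```bash
python3 - <<'E'
from h import *
o=get_obs(); print(o["clock"],o["tcp_pos"].round(4),o["gripper_width"],rot(o["tool_rot"]).as_matrix().round(3).tolist(),o["force"],o["wrist_torque"])
p=imaging.get_image("wrist"); cv2.imwrite("pics/w3.png",p["img"])
s=imaging.get_image("side"); crop(s["img"],250,230,400,380,4,"s3.png",1.3)
E
```

```text
4.0833 [0.4702 0.2593 0.0897] 0.00922547528006164 [[0.002, 0.06, 0.998], [0.001, 0.998, -0.06], [-1.0, 0.001, 0.002]] [-0.40343145 -0.28945777  7.32580444] [ 0.11255576  0.06097533 -0.04523089]
```

View pics/w3.png

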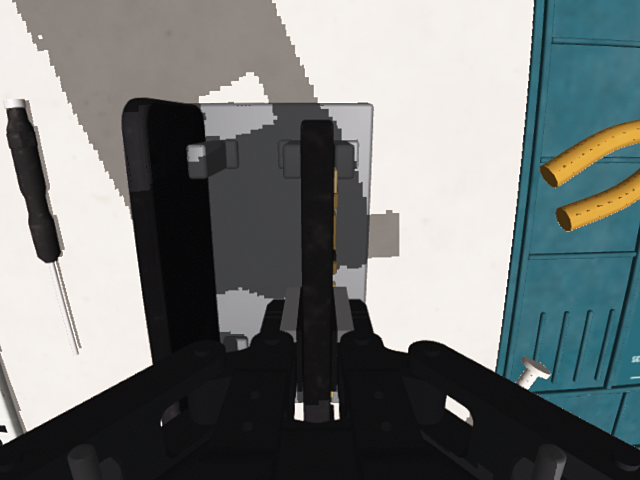

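View pics/s3.png

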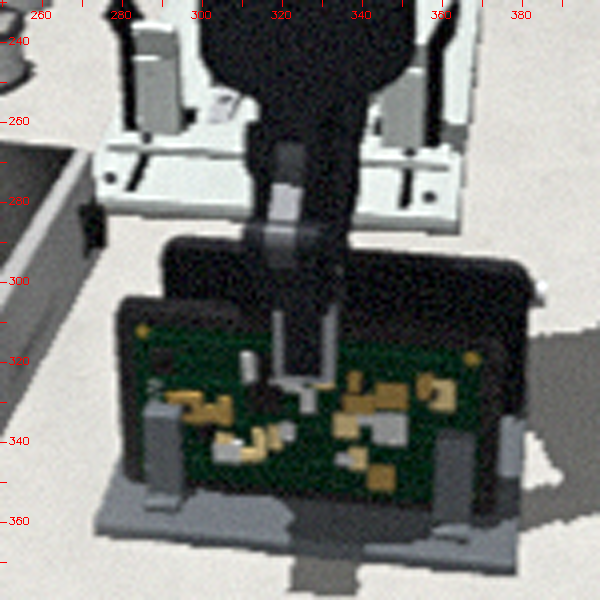

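>>> {"method": "servo_tool", "body": {
  "increments": [0,0,0,0,0,0.2,1,0,0,0,0,0,0.6,1,0,0,0,0,0,1.1,1,0,0,0,0,0,1.7,1,0,0,0,0,0,2.3,1,0,0,0,0,0,2.8,1,0,0,0,0,0,3,1,0,0,0,0,0,3,1]
}}

```text
clock: 4.85
tcp_pos: [0.4703, 0.2593, 0.2106]
tool_rot: [0.708, 0.022, 0.705, -0.021]
force: [0.3, 0.7, -1.8]
gripper_width: 0.0091
```

```bash
python3 - <<'E'
from h import *
import pickle
o=get_obs(); print(o["clock"],o["tcp_pos"].round(4),o["gripper_width"],rot(o["tool_rot"]).as_matrix().round(3).tolist(),o["force"],o["wrist_torque"])
p=imaging.get_image("wrist"); cv2.imwrite("pics/w4.png",p["img"])
s=imaging.get_image("side"); crop(s["img"],250,180,410,380,3,"s4.png",1.3)
t=imaging.get_image("top"); crop(t["img"],160,190,300,310,5.5,"t4.png",1.5)
pickle.dump((p,s,t,o),open("4.pkl","wb"))
E
```

```text
4.85 [0.4703 0.2593 0.2106] 0.00905494800318866 [[0.004, 0.059, 0.998], [0.001, 0.998, -0.059], [-1.0, 0.002, 0.004]] [ 0.32237606  0.66977945 -1.75684976] [-0.03039855 -0.01262471 -0.00214301]
```

View pics/w4.png

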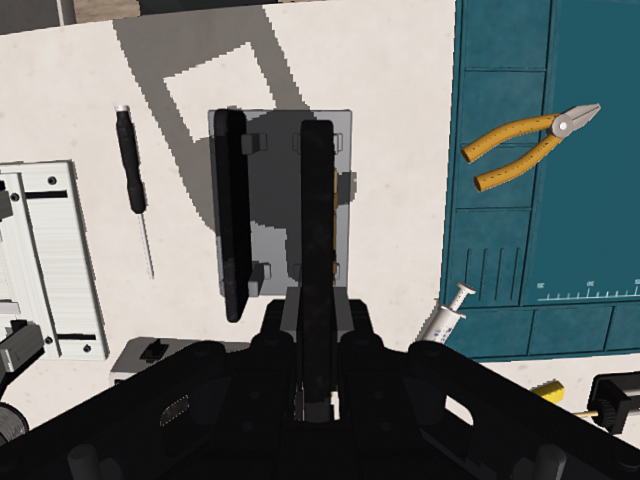

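View pics/s4.png

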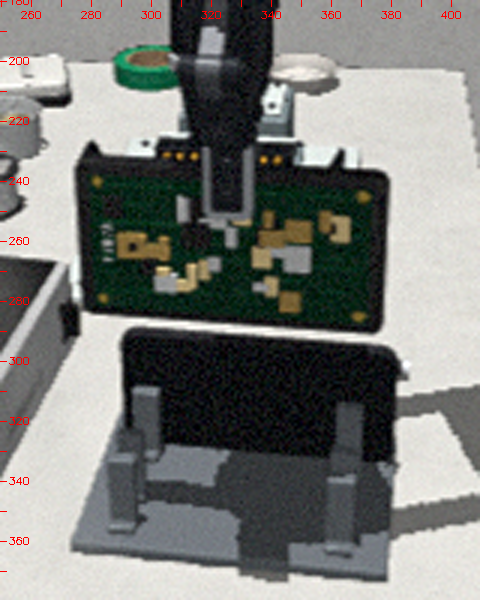

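View pics/t4.png

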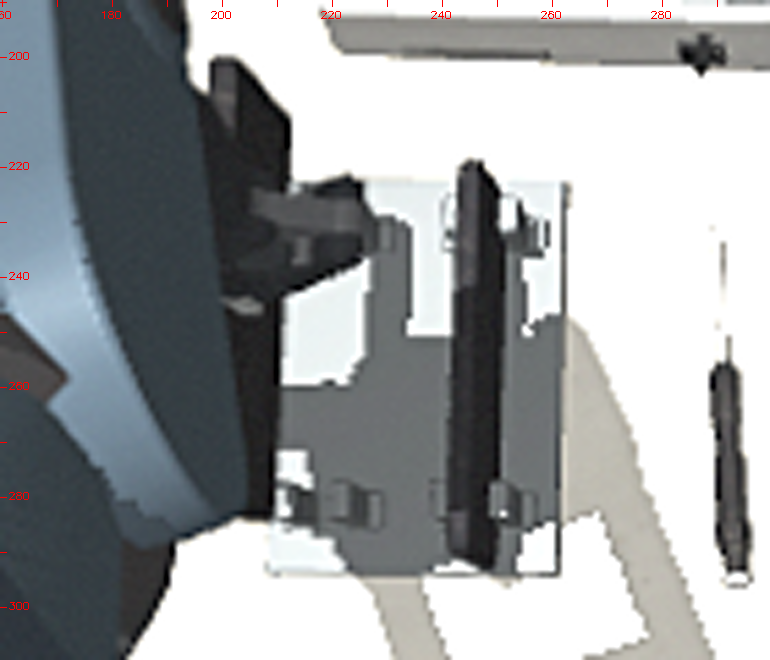

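```bash
python3 - <<'E'
from h import *
import pickle
p,s,t,o=pickle.load(open("4.pkl","rb"))
crop(s["img"],265,220,390,300,6.2,"s4b.png",2.5)
n=np.array([.059,.998,0]);c0=np.array([.4703,.2593,.2])+n*.005
def pl(px,cam=s):
    c,d=ray(cam,px); return c+d*(((c0-c)@n)/(d@n))
for nm,px in dict(tl=(276,232.5),tr=(379.3,237.3),bl=(277.7,283.3),br=(376.7,290)).items(): print(nm,pl(px).round(4))
# wrist: board top near end at (317,121): z?
for z in (.205,.21,.215): print(z,atz(p,(317.5,121),z).round(4))
# inverse: rack corners, check wrist calibration consistency in this view
print([atz(p,q,.008).round(4).tolist() for q in [(208.5,109),(351,110)]])
E
```

```text
tl [0.5401 0.2602 0.211 ]
tr [0.3997 0.2685 0.2121]
bl [0.5421 0.2601 0.1301]
br [0.4001 0.2685 0.1305]
0.205 [0.3979 0.2636 0.205 ]
0.21 [0.3979 0.2635 0.21  ]
0.215 [0.3979 0.2635 0.215 ]
[[0.3825, 0.1792, 0.008], [0.3905, 0.2914, 0.008]]
```

View pics/s4b.png

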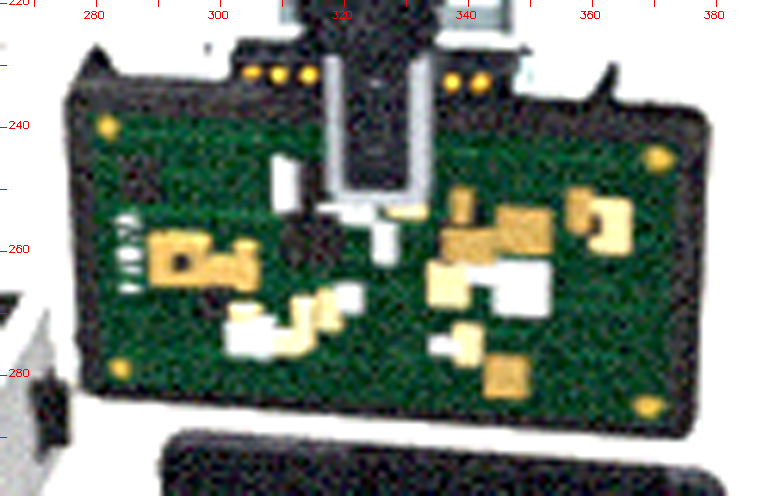

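>>> {"method": "servo_tool", "body": {
  "increments": [0,0,0,0,-0.2,0.2,1,0,0,0,0,-0.8,0.5,1,0,0,0,0,-1.5,0.8,1,0,0,0,0,-2.3,1,1,0,0,0,0,-3.1,1,1,0,0,0,0,-3.8,1,1,0,0,0,0,-4.2,1,1,0,0,0,0,-4.2,1,1]
}}

```text
clock: 5.67
tcp_pos: [0.4689, 0.0878, 0.2479]
tool_rot: [0.706, 0.022, 0.707, -0.023]
force: [0.3, 0.4, -1.2]
gripper_width: 0.0095
```

```bash
python3 - <<'E'
from h import *
import pickle
o=get_obs(); print(o["clock"],o["tcp_pos"].round(4),o["gripper_width"],rot(o["tool_rot"]).as_matrix().round(3).tolist())
p=imaging.get_image("wrist"); cv2.imwrite("pics/w5.png",p["img"])
t=imaging.get_image("top"); cv2.imwrite("pics/t5.png",t["img"])
for n,q in (("w",p),("t",t)):
  for a in ["nest","fixture","sleeve","crank","crank_axis"]: print(n,a,[(x["pixel"],x["conf"]) for x in imaging.look_for(a,q)])
pickle.dump((p,t,o),open("5.pkl","wb"))
E
```

```text
5.6667 [0.4689 0.0878 0.2479] 0.009498210454601157 [[-0.002, 0.064, 0.998], [-0.001, 0.998, -0.064], [-1.0, -0.001, -0.002]]
w nest [([210.1, 236.4], 0.88)]
w fixture [([121.6, 244.7], 0.89)]
w sleeve [([0.0, 342.8], 0.53)]
w crank [([7.3, 298.8], 0.81)]
w crank_axis [([121.2, 245.1], 0.7)]
t nest [([351.0, 221.5], 0.61)]
t fixture [([395.0, 234.9], 0.96)]
t sleeve []
t crank [([428.8, 202.8], 0.8)]
t crank_axis [([392.7, 232.0], 0.94)]
```

View pics/w5.png

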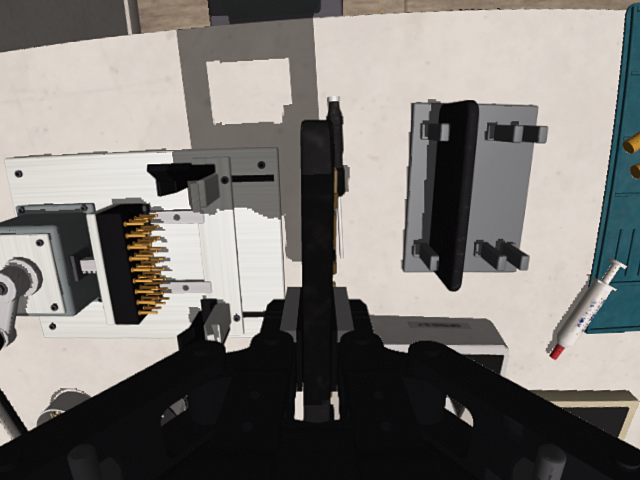

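View pics/t5.png

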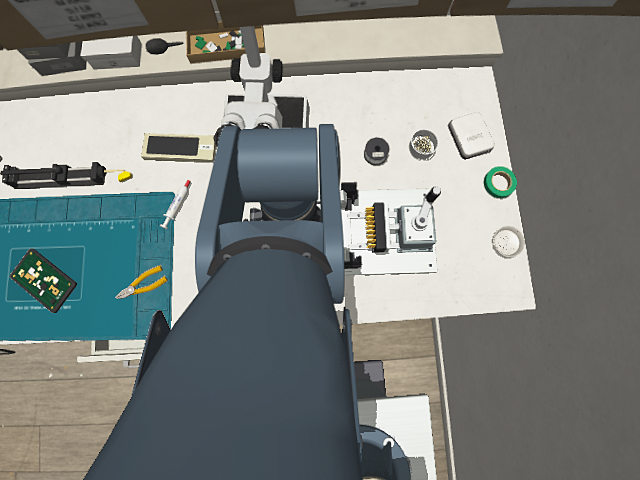

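>>> {"method": "servo_tool", "body": {
  "increments": [0,0,0,0.3,0,0,1,0,0,0,0.8,0,0,1,0,0,0,1.1,0,0,1,0,0,0,1.1,0,0,1,0,0,0,1.1,0,0,1]
}}

```text
clock: 6.68
tcp_pos: [0.5132, 0.0911, 0.2482]
tool_rot: [0.706, 0.021, 0.707, -0.021]
force: [-0.2, -0.2, -1.5]
gripper_width: 0.0097
```

```bash
python3 - <<'E'
from h import *
import pickle
o=get_obs(); print(o["clock"],o["tcp_pos"].round(4),o["gripper_width"],rot(o["tool_rot"]).as_matrix().round(3).tolist())
p=imaging.get_image("wrist"); cv2.imwrite("pics/w6.png",p["img"])
crop(p["img"],130,90,290,210,4.8,"w6a.png",1.3)
crop(p["img"],130,210,290,330,4.8,"w6b.png",1.3)
crop(p["img"],0,90,290,330,2.7,"w6c.png",1.3)
pickle.dump((p,o),open("6.pkl","wb"))
E
```

```text
6.6833 [0.5132 0.0911 0.2482] 0.009690575006378668 [[-0.001, 0.059, 0.998], [0.0, 0.998, -0.059], [-1.0, -0.0, -0.001]]
```

View pics/w6a.png

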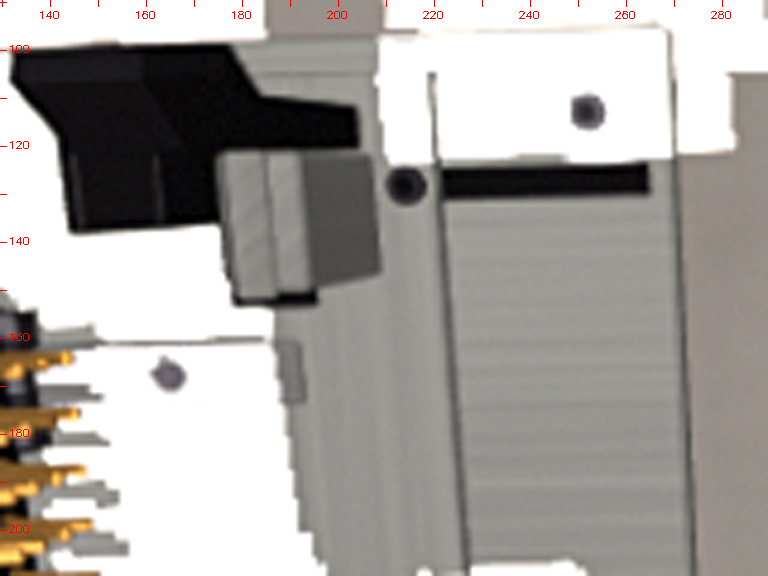

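View pics/w6b.png

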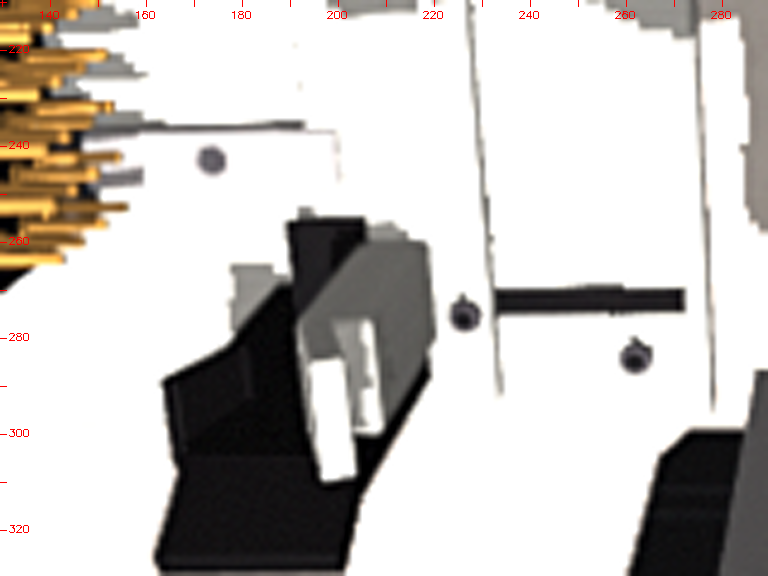

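View pics/w6c.png

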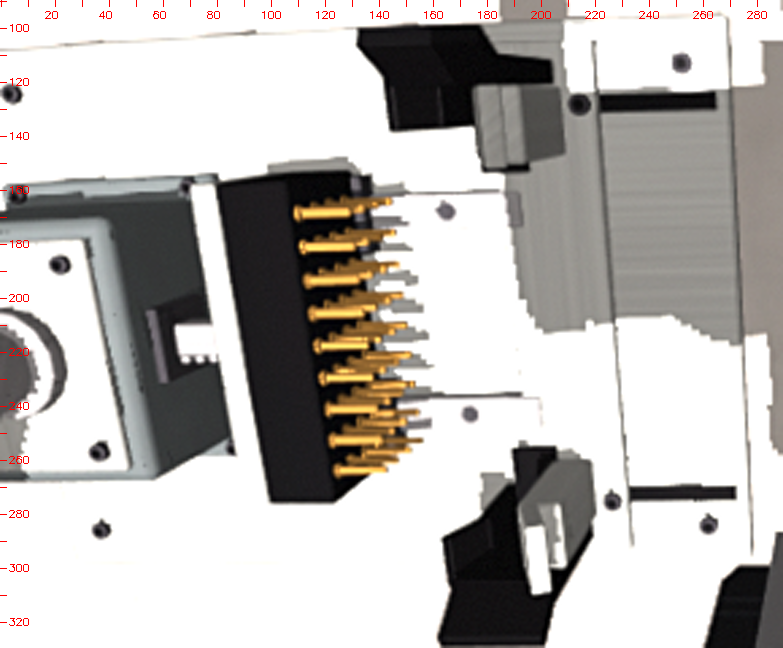

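```bash
python3 - <<'E'
from h import *
import pickle
p,o=pickle.load(open("6.pkl","rb"))
def pr(a,b,z,n):
    A=atz(p,a,z);B=atz(p,b,z);d=B-A
    print(n,A.round(4)[:2],B.round(4)[:2],"mid",((A+B)/2).round(4)[:2],"dist %.4f yaw %.4f"%(np.hypot(*d[:2]),np.arctan2(d[1],d[0])))
pr((251.5,113),(262,284),.012,"screwsouter")
pr((214,128),(226,275.3),.012,"screwsinner")
pr((265,127),(272,272),.012,"slot end")
pr((221.5,127),(232.5,272),.012,"slot start")
pr((165,167.5),(173.5,243),.015,"rail screws")
pr((133,100),(157,328),.087,"cheek far-left corners top?")
pr((175,122),(194.5,309+0),.085,"post outer-left chamfer")
pr((178.5,151.5),(192.5,279),.082,"post inner-left chamfer corner")
pr((193,121),(0,0),.087,"post back-outer near")
pr((196.5,149),(205,261),.087,"post inner back corner top")
pr((208.5,146),(218.5,260),.012,"post back bottom inner?")
E
```

```text
screwsouter [0.4285 0.0392] [0.5887 0.033 ] mid [0.5086 0.0361] dist 0.1604 yaw -0.0384
screwsinner [0.4389 0.0047] [ 0.5777 -0.0013] mid [0.5083 0.0017] dist 0.1389 yaw -0.0431
slot end [0.4411 0.0499] [0.5768 0.0439] mid [0.5089 0.0469] dist 0.1358 yaw -0.0437
slot start [0.4385 0.0115] [0.5746 0.0055] mid [0.5065 0.0085] dist 0.1362 yaw -0.0438
rail screws [ 0.4701 -0.0433] [ 0.5411 -0.0466] mid [ 0.5056 -0.045 ] dist 0.0711 yaw -0.0460
cheek far-left corners top? [ 0.4163 -0.031 ] [ 0.5917 -0.0436] mid [ 0.504  -0.0373] dist 0.1759 yaw -0.0720
post outer-left chamfer [ 0.4334 -0.004 ] [ 0.5772 -0.0107] mid [ 0.5053 -0.0074] dist 0.1440 yaw -0.0465
post inner-left chamfer corner [ 0.454  -0.0055] [ 0.5526 -0.0095] mid [ 0.5033 -0.0075] dist 0.0987 yaw -0.0403
post back-outer near [0.4337 0.0095] [ 0.3396 -0.1178] mid [ 0.3866 -0.0542] dist 0.1583 yaw -2.2074
post inner back corner top [0.453  0.0094] [0.5366 0.0043] mid [0.4948 0.0068] dist 0.0838 yaw -0.0619
post back bottom inner? [ 0.4541 -0.0021] [ 0.5615 -0.0065] mid [ 0.5078 -0.0043] dist 0.1075 yaw -0.0414
```

>>> {"method": "servo_tool", "body": {
  "increments": [0,0,0.05,0.1,-0.4,0,1,0,0,0.1,0.2,-1,0,1,0,0,0.14,0.3,-1.4,0,1,0,0,0.14,0.3,-1.4,0,1,0,0,0.14,0.3,-1.4,0,1]
}}

```text
clock: 7.15
tcp_pos: [0.5243, 0.0347, 0.2484]
tool_rot: [0.706, 0.017, 0.707, -0.016]
force: [1.0, 1.2, -0.7]
gripper_width: 0.0089
```

```bash
python3 - <<'E'
from h import *
import pickle
o=get_obs(); print(o["clock"],o["tcp_pos"].round(4),o["gripper_width"],rot(o["tool_rot"]).as_matrix().round(3).tolist())
p=imaging.get_image("wrist"); cv2.imwrite("pics/w7.png",p["img"])
crop(p["img"],180,70,310,190,5.5,"w7a.png",1.3)
crop(p["img"],180,200,310,330,5.5,"w7b.png",1.3)
pickle.dump((p,o),open("7.pkl","wb"))
E
```

```text
7.15 [0.5243 0.0347 0.2484] 0.008866545031803322 [[-0.001, 0.047, 0.999], [0.001, 0.999, -0.047], [-1.0, 0.001, -0.001]]
```

View pics/w7.png

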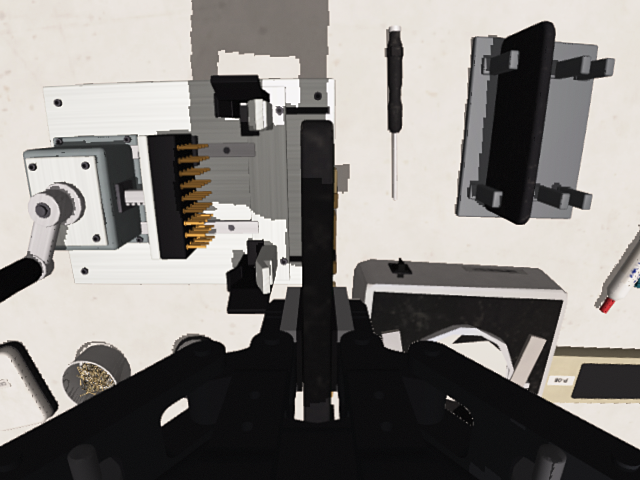

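View pics/w7a.png

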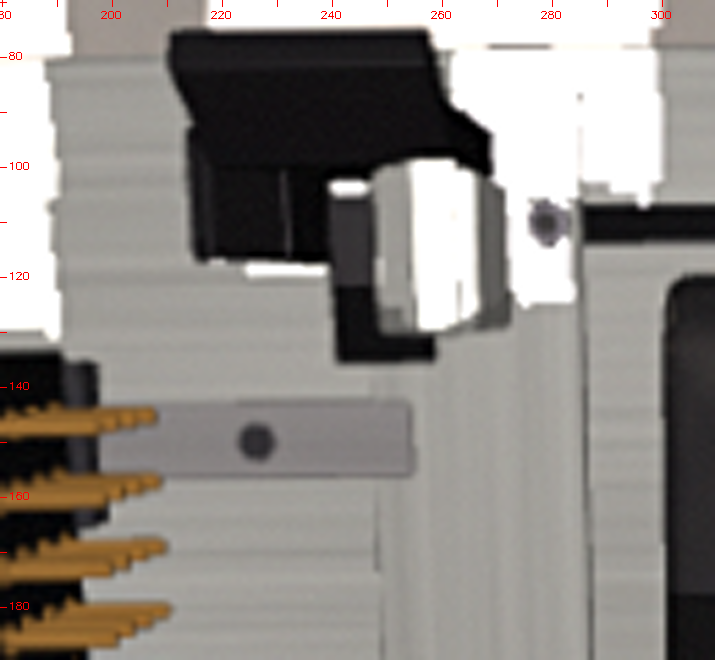

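View pics/w7b.png

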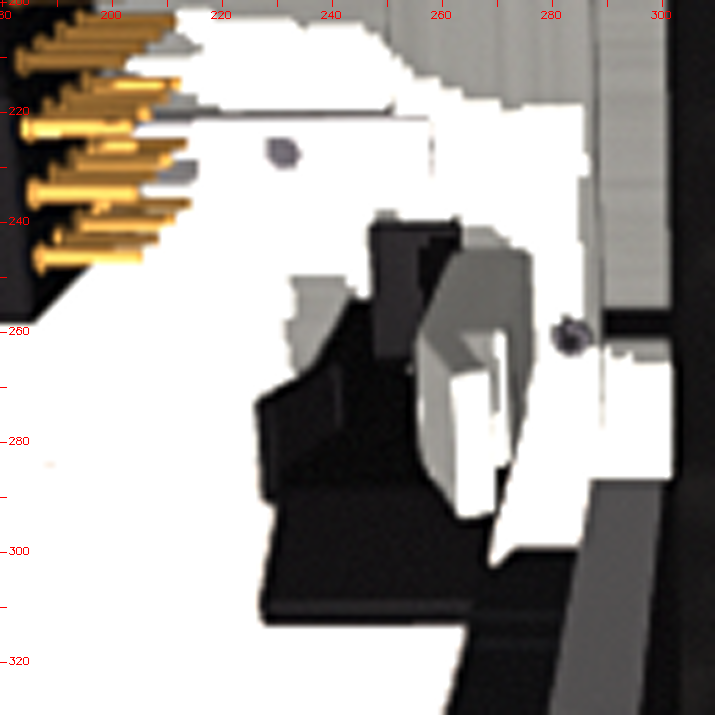

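```bash
python3 - <<'E'
from h import *
import pickle
p,o=pickle.load(open("7.pkl","rb"));p6,_=pickle.load(open("6.pkl","rb"))
yaw=-.045
def uv(px,z,q=p):
    X=atz(q,px,z)-np.array([.506,0,0]); c,s=np.cos(yaw),np.sin(yaw)
    return np.round([c*X[0]+s*X[1],-s*X[0]+c*X[1]],4)*1000
print("cam uv",(-p["R"].T@p["t"]).round(4))
L={"near post chamfer left top(248,101)":(248,101),"near post chamfer left bot":(249,130),"near chamfer/top line":(255,101),"near chamfer/top line b":(256.5,130),"near top right":(265.5,101),
"far chamf left a":(256,261),"far chamf left b":(258,283),"far chamf/top line a":(263,267),"far line b":(264,293),"far top right":(270,265),
"near blk left":(215,117),"near blk line":(232,117),"near blk right":(239.5,110),"near cheek inner edge row":(222,98.5),"near cheek outer":(240,76),
"far blk left":(227,273),"far blk top":(228,291),"far blk line":(241,267),"far cheek inner line":(240,288),"far cheek outer":(240,312)}
for k,v in L.items(): print(k,[(z,uv(v,z).tolist()) for z in (.087,.080,.072,.021)])
for k,v in {"near chamf left":(175,122),"near chamf left bot":(178.5,151),"near line":(185,122),"far chamf left":(192.5,279),"far lineish":(194.5,285)}.items(): print("w6",k,[(z,uv(v,z,p6).tolist()) for z in (.087,.080,.072)])
print("seat near",uv((240,110),.021),uv((241,135),.021),uv((258,135),.021),"far",uv((247.5,241),.021),uv((263,241),.021))
for s in [((279,110),(283.5,261)),((226,150),(231.5,227))]: print("screws",uv(s[0],.012),uv(s[1],.012))
E
```

```text
cam uv [0.4528 0.0375 0.3692]
near post chamfer left top(248,101) [(0.087, [-70.8, -11.4]), (0.08, [-71.2, -12.6]), (0.072, [-71.7, -13.899999999999999]), (0.021, [-74.6, -22.3])]
near post chamfer left bot [(0.087, [-51.4, -11.5]), (0.08, [-51.3, -12.7]), (0.072, [-51.2, -14.0]), (0.021, [-50.6, -22.4])]
near chamfer/top line [(0.087, [-70.8, -6.6]), (0.08, [-71.2, -7.6]), (0.072, [-71.6, -8.8]), (0.021, [-74.5, -16.299999999999997])]
near chamfer/top line b [(0.087, [-51.4, -6.3]), (0.08, [-51.3, -7.3]), (0.072, [-51.2, -8.5]), (0.021, [-50.6, -15.9])]
near top right [(0.087, [-70.7, 0.6]), (0.08, [-71.1, -0.2]), (0.072, [-71.6, -1.2]), (0.021, [-74.5, -7.4])]
far chamf left a [(0.087, [45.0, -10.6]), (0.08, [47.5, -11.799999999999999]), (0.072, [50.3, -13.100000000000001]), (0.021, [68.4, -21.3])]
far chamf left b [(0.087, [63.0, -9.9]), (0.08, [66.0, -11.0]), (0.072, [69.3, -12.3]), (0.021, [90.6, -20.400000000000002])]
far chamf/top line a [(0.087, [49.9, -5.5]), (0.08, [52.5, -6.5]), (0.072, [55.4, -7.7]), (0.021, [74.39999999999999, -15.0])]
far line b [(0.087, [71.4, -5.6]), 
[... 1446 characters left out ...]
(0.072, [95.5, -28.6]), (0.021, [121.2, -39.5])]
w6 near chamf left [(0.087, [-72.4, -6.6]), (0.08, [-72.5, -9.0]), (0.072, [-72.6, -11.799999999999999])]
w6 near chamf left bot [(0.087, [-52.3, -6.0]), (0.08, [-51.9, -8.5]), (0.072, [-51.5, -11.2])]
w6 near line [(0.087, [-72.1, 0.5]), (0.08, [-72.2, -1.8]), (0.072, [-72.3, -4.3])]
w6 far chamf left [(0.087, [45.0, -5.6]), (0.08, [47.800000000000004, -8.0]), (0.072, [51.0, -10.8])]
w6 far lineish [(0.087, [50.0, -4.6]), (0.08, [53.0, -7.0]), (0.072, [56.300000000000004, -9.700000000000001])]
seat near [-67.3 -29.4] [-46.5 -29.5] [-46.4 -14.8] far [ 48.8 -28.3] [ 48.8 -14. ]
screws [-67.3   3. ] [71.6  3.7]
screws [-33.3 -45.3] [ 37.7 -44.4]
```

```bash
python3 - <<'E'
from h import *
import pickle
p,o=pickle.load(open("7.pkl","rb"));p6,_=pickle.load(open("6.pkl","rb"))
P=pickle.load(open("a.pkl","rb"));S=P["side"];T=P["top"];w1=pickle.load(open("w1.pkl","rb"))
yaw=-.045
def nst(X):
    X=X-np.array([.506,0,0]); c,s=np.cos(yaw),np.sin(yaw)
    return np.round(np.array([c*X[0]+s*X[1],-s*X[0]+c*X[1],X[2]])*1000,1)
def t(n,a,b,*more):
    x,e=tri([ray(p6,a),ray(p,b)]+[ray(q,m) for q,m in more]); print(n,nst(x),np.round(np.array(e)*1000,1))
t("screw n",(214,128),(279,110));t("screw f",(226,275.3),(283.5,261))
t("rail n",(165,167.5),(226,150));t("rail f",(173.5,243),(231.5,227))
t("chamf inner n",(178.5,151.5),(249,130.5))
t("chamf outer n",(175,122),(247.5,102))
t("line outer n",(185,122),(255,99))
t("back outer n",(193,121),(265.5,100))
t("back inner n",(196,149),(267.5,128))
t("chamf inner f",(192.5,278),(255.5,261))
t("cheek blk near innerleft",(144,138),(215,117))
t("cheek outer leftcorner",(133,100),(211,77))
t("far cheek outer leftcorner",(157,328),(228,312))
t("far blk left corner",(164,289),(227,273))
t("block pin corner",(100*0+129,276),(0+179,258))
# side: posts tops
for n,px in [("far post topL",(282.5,236)),("far post topR",(294,236)),("near post topL",(344.5,239)),("near post topR",(356,238)),("far post base",(284,263.5)),("near post base",(346,266))]:
    for z in ((.012,) if "base" in n else (.087,.07,.05)): print(n,z,nst(atz(S,px,z)))
E
```

```text
screw n [-67.2   3.6  19.5] [0.1 0.1]
screw f [67.8  4.6 22.2] [0.2 0.2]
rail n [-33.8 -44.3  16.4] [0.2 0.2]
rail f [ 34.9 -42.   22.6] [0. 0.]
chamf inner n [-50.5 -16.3  57.7] [0.2 0.2]
chamf outer n [-72.3 -16.8  57.3] [0.5 0.5]
line outer n [-73.5 -11.8  49.9] [0.9 0.9]
back outer n [-73.1  -3.1  56.3] [0. 0.]
back inner n [-52.2  -1.8  59.1] [0.3 0.3]
chamf inner f [ 55.8 -15.8  57.2] [0.2 0.2]
cheek blk near innerleft [-61.3 -41.4  60.6] [0.3 0.3]
cheek outer leftcorner [-88.2 -37.9  80.3] [0.5 0.5]
far cheek outer leftcorner [ 76.3 -29.7 108.5] [0.6 0.6]
far blk left corner [ 63.3 -39.   64.3] [0.3 0.3]
block pin corner [  73.7 -100.9    1.9] [1.7 1.7]
far post topL 0.087 [74.  12.8 87. ]
far post topL 0.07 [ 82.7 -22.6  70. ]
far post topL 0.05 [ 92.8 -64.4  50. ]
far post topR 0.087 [51.3 10.3 87. ]
far post topR 0.07 [ 59.  -25.3  70. ]
far post topR 0.05 [ 67.9 -67.2  50. ]
near post topL 0.087 [-49.3  12.8  87. ]
near post topL 0.07 [-46.1 -22.6  70. ]
near post topL 0.05 [-42.3 -64.4  50. ]
near post topR 0.087 [-71.2   5.8  87. ]
near post topR 0.07 [-68.9 -30.   70. ]
near post topR 0.05 [-66.3 -72.1  50. ]
far post base 0.012 [ 79.7 -10.6  12. ]
near post base 0.012 [-50.4 -14.9  12. ]
```

```bash
cat >> h.py <<'E'
YAW=-.045
def W(u,v,z,x0=.506,y0=0,yaw=None):
    yaw=YAW if yaw is None else yaw
    c,s=np.cos(yaw),np.sin(yaw); return np.array([x0+c*u-s*v,y0+s*u+c*v,z])
E
python3 - <<'E'
from h import *
import pickle
p,o=pickle.load(open("7.pkl","rb"));p6,_=pickle.load(open("6.pkl","rb"))
P=pickle.load(open("a.pkl","rb"));S=P["side"];T=P["top"];w1=pickle.load(open("w1.pkl","rb"))
for nm,q in [("w7",p),("w6",p6),("side",S),("top",T),("w1",w1)]:
    for z in (.012,.05,.07,.087):
        print(nm,z,"near in/out back",proj(q,W(-.052,-.0044,z)).round(1),proj(q,W(-.072,-.0044,z)).round(1),"far in",proj(q,W(.052,-.0044,z)).round(1))
E
```

```text
w7 0.012 near in/out back [271.  128.1] [270.4 104.5] far in [274.4 241.5]
w7 0.05 near in/out back [265.7 128.5] [264.9 102.1] far in [270.  254.2]
w7 0.07 near in/out back [262.3 128.8] [261.4 100.6] far in [267.2 262.1]
w7 0.087 near in/out back [259.1 129.1] [258.1  99.1] far in [264.6 269.6]
w6 0.012 near in/out back [208.5 145.7] [206.7 122.7] far in [217.8 256.3]
w6 0.05 near in/out back [196.  148.3] [193.9 122.5] far in [207.4 270.4]
w6 0.07 near in/out back [188.3 149.9] [185.8 122.5] far in [201.  279.1]
w6 0.087 near in/out back [180.8 151.4] [178.1 122.4] far in [195.  287.3]
side 0.012 near in/out back [346.3 268.5] [356.1 269.1] far in [296.4 265.7]
side 0.05 near in/out back [346.5 252. ] [356.4 252.5] far in [295.7 249.3]
side 0.07 near in/out back [346.6 243.1] [356.6 243.6] far in [295.4 240.5]
side 0.087 near in/out back [346.7 235.3] [356.8 235.8] far in [295.1 232.9]
top 0.012 near in/out back [342.  255.7] [342.4 264.8] far in [340.3 209.5]
top 0.05 near in/out back [343.1 252.6] [343.4 262.1] far in [341.2 204.7]
top 0.07 near in/out back [343.6 250.9] [344.  260.6] far in [341.7 202.1]
top 0.087 near in/out back [344.1 249.4] [344.5 259.3] far in [342.2 199.7]
w1 0.012 near in/out back [ 90.9 182.6] [ 89.6 163.8] far in [ 98.5 273.5]
w1 0.05 near in/out back [ 70.2 188.4] [ 68.5 167.9] far in [ 80.1 286.6]
w1 0.07 near in/out back [ 57.7 191.9] [ 55.8 170.4] far in [ 69.1 294.5]
w1 0.087 near in/out back [ 46.2 195.2] [ 43.9 172.7] far in [ 59.  301.7]
```

```bash
python3 - <<'E'
from h import *
import pickle
P=pickle.load(open("a.pkl","rb"));S=P["side"];T=P["top"];w1=pickle.load(open("w1.pkl","rb"))
crop(S["img"],270,220,370,290,7.5,"sx.png",1.5)
crop(T["img"],330,175,390,285,5.4,"tx.png",1.2)
crop(w1["img"],0,130,160,240,4.8,"w1x.png",1.0)
E
```

```text
(no output)
```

View pics/sx.png

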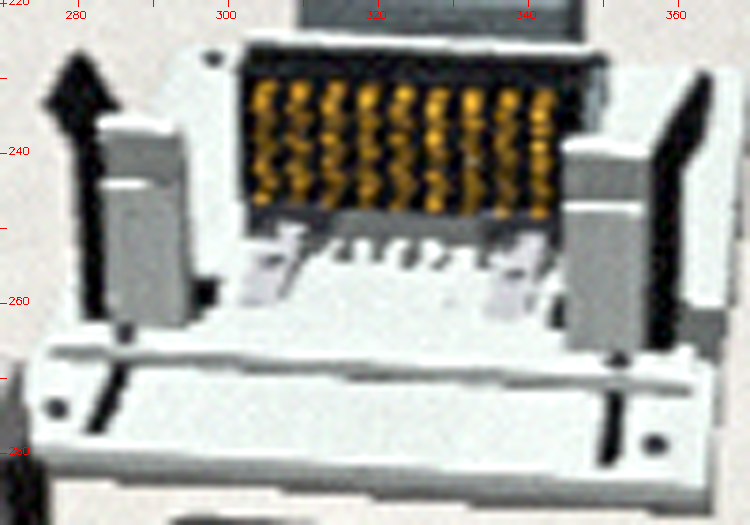

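View pics/tx.png

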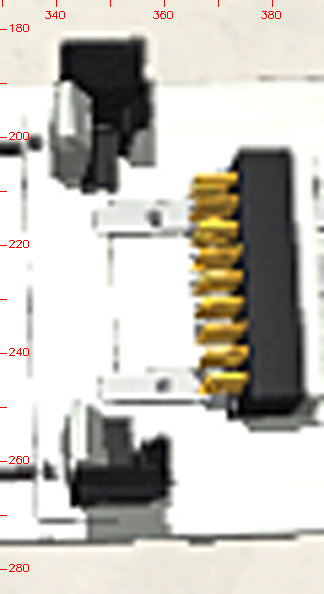

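View pics/w1x.png

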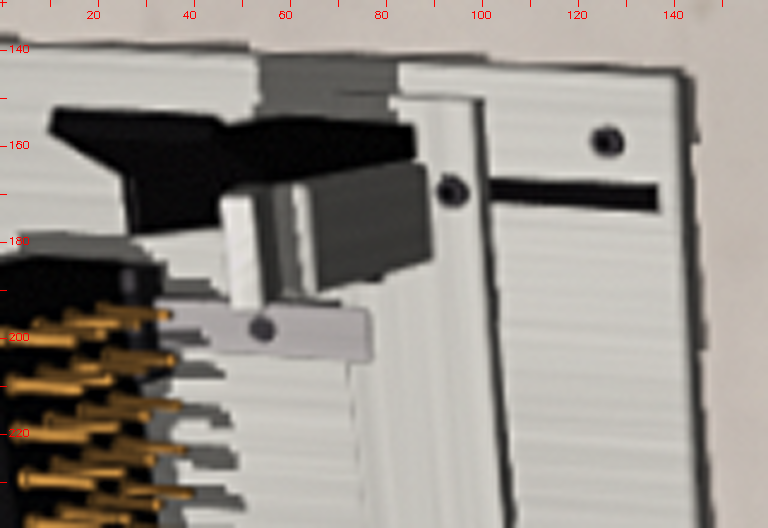

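```bash
python3 - <<'E'
from h import *
import pickle
p,o=pickle.load(open("7.pkl","rb"));p6,_=pickle.load(open("6.pkl","rb"))
crop(p["img"],200,65,290,145,8,"w7g.png",7)
crop(p["img"],215,235,285,320,7,"w7h.png",7)
crop(p6["img"],125,90,220,160,8,"w6g.png",7)
E
```

```text
(no output)
```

View pics/w7g.png

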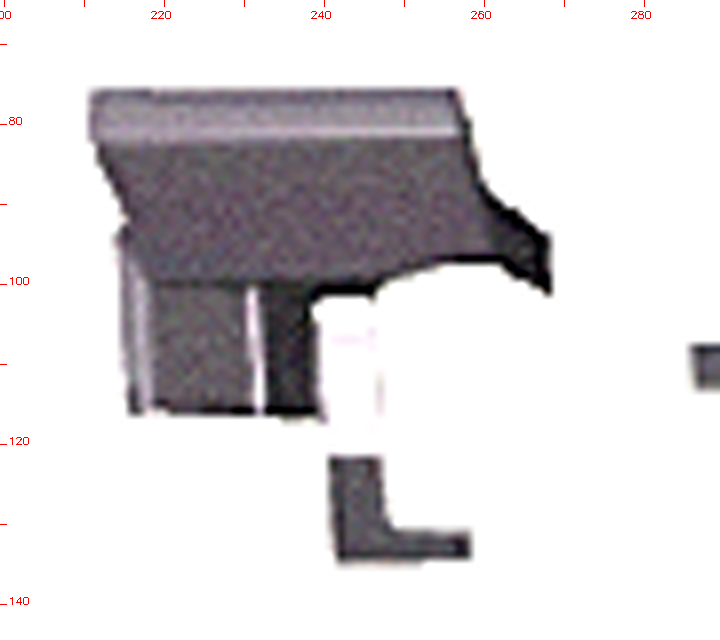

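View pics/w7h.png

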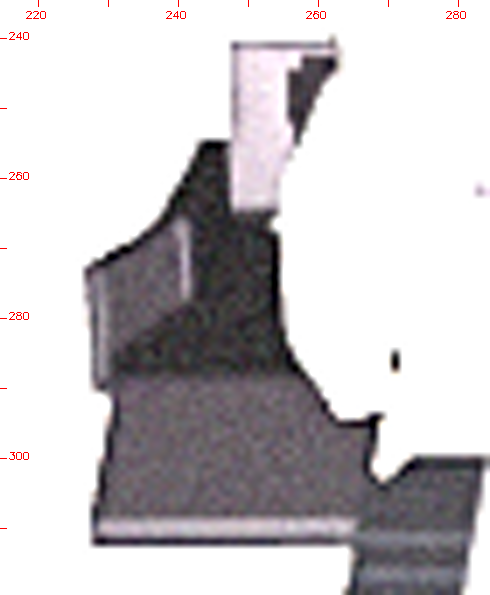

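View pics/w6g.png

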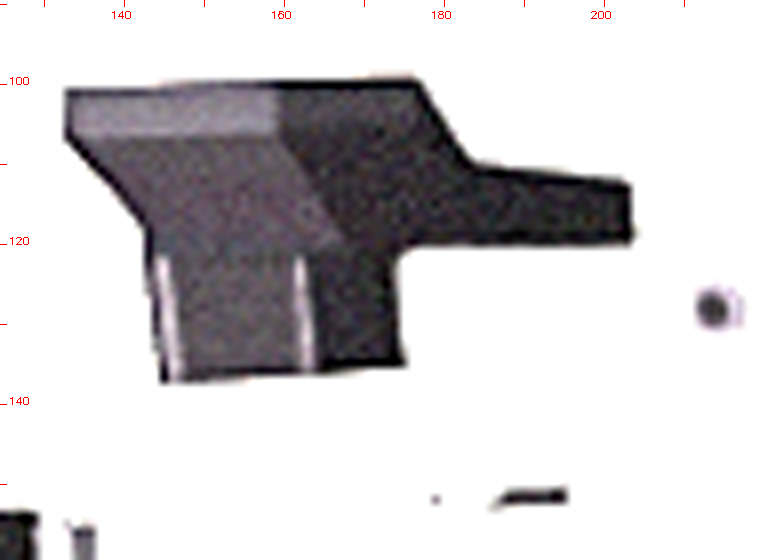

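```bash
python3 - <<'E'
from h import *
import pickle
p,o=pickle.load(open("7.pkl","rb"));p6,_=pickle.load(open("6.pkl","rb"))
yaw=-.042
def nst(X):
    X=X-np.array([.506,0,0]); c,s=np.cos(yaw),np.sin(yaw)
    return np.round(np.array([c*X[0]+s*X[1],-s*X[0]+c*X[1],X[2]])*1000,1)
def z(n,q,px,zs=(.087,.077,.067)): print(n,[nst(atz(q,px,a)).tolist() for a in zs])
z("w7 near fb flare top",p,(218.5,108)); z("w7 near fb flare bot",p,(231.7,108)); z("w7 near chamf bot",p,(248,115)); z("w7 near chamf top",p,(255.5,115))
z("w6 near fb flare top",p6,(146.5,130)); z("w6 near fb flare bot",p6,(163,130)); z("w6 near post top front",p6,(176.5,135))
z("w7 far fb flare top",p,(229.5,285)); z("w7 far fb flare bot",p,(241,272)); z("w7 far chamf bot",p,(256.5,272)); z("w7 far chamf top",p,(263.5,280))
z("w7 near xflare top",p,(230,82)); z("w7 near xflare bot",p,(230,100)); 
z("w7 far xflare top",p,(240,308.5)); z("w7 far xflare bot",p,(240,288.5))
z("w6 near xflare top",p6,(147,106.5)); z("w6 near xflare bot",p6,(150,121))
print(tri([ray(p,(231.7,108)),ray(p6,(163,130))]))
z("seat near",p,(240.5,110),(.021,));z("seat far",p,(247.5,255),(.021,));z("seat near in",p,(250,134.5),(.021,));z("seat far in",p,(255,241),(.021,))
E
```

```text
w7 near fb flare top [[-66.6, -31.8, 87.0], [-67.0, -34.2, 77.0], [-67.4, -36.6, 67.0]]
w7 near fb flare bot [[-66.4, -22.7, 87.0], [-66.8, -24.7, 77.0], [-67.2, -26.8, 67.0]]
w7 near chamf bot [[-61.6, -11.6, 87.0], [-61.8, -13.3, 77.0], [-62.1, -14.9, 67.0]]
w7 near chamf top [[-61.5, -6.4, 87.0], [-61.7, -7.9, 77.0], [-62.0, -9.4, 67.0]]
w6 near fb flare top [[-67.7, -27.4, 87.0], [-67.6, -31.7, 77.0], [-67.6, -35.9, 67.0]]
w6 near fb flare bot [[-67.2, -15.5, 87.0], [-67.2, -19.3, 77.0], [-67.2, -23.1, 67.0]]
w6 near post top front [[-63.5, -6.2, 87.0], [-63.3, -9.7, 77.0], [-63.1, -13.2, 67.0]]
w7 far fb flare top [[64.6, -32.4, 87.0], [68.9, -34.8, 77.0], [73.1, -37.2, 67.0]]
w7 far fb flare bot [[53.9, -22.8, 87.0], [57.7, -24.8, 77.0], [61.6, -26.9, 67.0]]
w7 far chamf bot [[53.9, -10.8, 87.0], [57.8, -12.5, 77.0], [61.6, -14.1, 67.0]]
w7 far chamf top [[60.5, -5.7, 87.0], [64.6, -7.2, 77.0], [68.7, -8.6, 67.0]]
w7 near xflare top [[-83.5, -22.9, 87.0], [-84.5, -25.0, 77.0], [-85.6, -27.1, 67.0]]
w7 near xflare bot [[-71.7, -23.6, 87.0], [-72.3, -25.6, 77.0], [-72.9, -27.7, 67.0]]
w7 far xflare top [[84.7, -25.5, 87.0], [89.7, -27.6, 77.0], [94.6, -29.8, 67.0]]
w7 far xflare bot [[67.6, -24.4, 87.0], [71.9, -26.5, 77.0], [76.3, -28.6, 67.0]]
w6 near xflare top [[-83.6, -25.2, 87.0], [-84.1, -29.4, 77.0], [-84.7, -33.5, 67.0]]
w6 near xflare bot [[-73.7, -24.2, 87.0], [-73.9, -28.3, 77.0], [-74.1, -32.4, 67.0]]
(array([ 0.43721585, -0.02769695,  0.04790192]), [np.float64(0.00048232781574328895), np.float64(0.00048232781574314724)])
seat near [[-67.4, -28.8, 21.0]]
seat far [[62.3, -29.2, 21.0]]
seat near in [[-46.9, -21.6, 21.0]]
seat far in [[48.8, -21.5, 21.0]]
```

```bash
python3 - <<'E'
from h import *
import pickle
p,o=pickle.load(open("7.pkl","rb"));p6,_=pickle.load(open("6.pkl","rb"));w1=pickle.load(open("w1.pkl","rb"));T=pickle.load(open("a.pkl","rb"))["top"]
def cr(img,x0,y0,x1,y1,f):
    c=cv2.resize(img[y0:y1,x0:x1],None,fx=f,fy=f,interpolation=cv2.INTER_NEAREST)
    for x in range(x0,x1,5): cv2.putText(c,str(x),((x-x0)*f,8),0,.3,(0,0,255),1); cv2.line(c,((x-x0)*f,10),((x-x0)*f,14),(0,0,255),1)
    for y in range(y0,y1,5): cv2.putText(c,str(y),(0,(y-y0)*f+4),0,.3,(255,0,0),1)
    return c
a=cr(p["img"],235,92,280,140,8);b=cr(p["img"],235,238,280,300,8)
H=max(a.shape[0],b.shape[0]);pad=lambda i:cv2.copyMakeBorder(i,0,H-i.shape[0],0,10,cv2.BORDER_CONSTANT,value=(255,0,255))
cv2.imwrite("pics/z7.png",np.hstack([pad(a),pad(b)]))
a=cr(w1["img"],38,155,95,205,7);b=cr(w1["img"],50,265,105,330,7)
H=max(a.shape[0],b.shape[0]);cv2.imwrite("pics/z1.png",np.hstack([pad(a),pad(b)])[:600,:800])
E
```

```text
(no output)
```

View pics/z7.png

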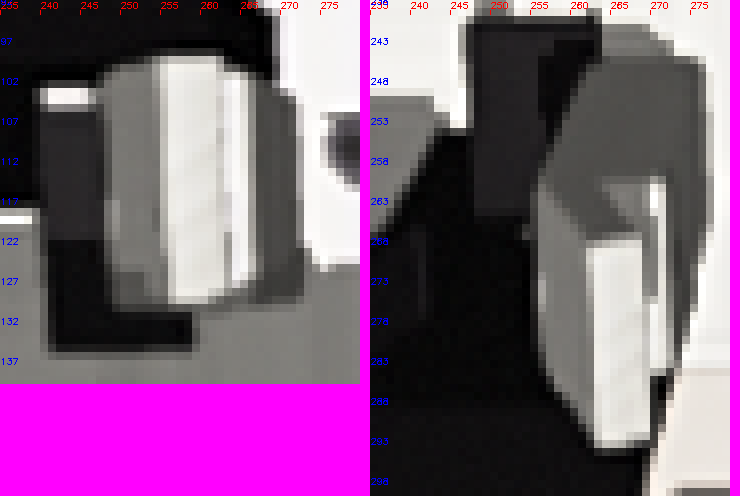

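View pics/z1.png

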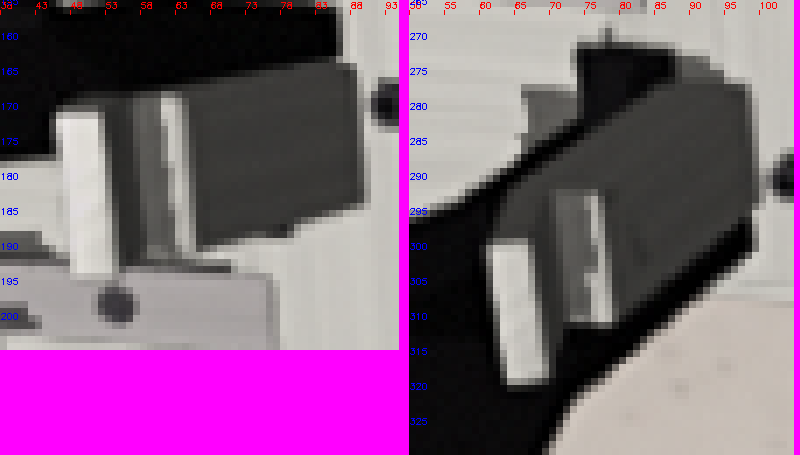

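```bash
python3 - <<'E'
from h import *
import pickle
p,o=pickle.load(open("7.pkl","rb"));p6,_=pickle.load(open("6.pkl","rb"));w1=pickle.load(open("w1.pkl","rb"))
yaw=-.042
def nst(X):
    X=X-np.array([.506,0,0]); c,s=np.cos(yaw),np.sin(yaw)
    return np.round(np.array([c*X[0]+s*X[1],-s*X[0]+c*X[1],X[2]])*1000,1)
def t(n,a,b):
    x,e=tri([ray(p,a),ray(w1,b)]); print(n,nst(x),np.round(np.array(e)*1000,1), "at .087:",nst(atz(p,a,.087)),nst(atz(w1,b,.087)))
t("near in-front top",(256,130),(48.5,195));t("near out-front top",(255,100),(46.5,171))
t("near in-back top",(263,129.5),(53.8,194.5))
t("far in-front top",(262.5,268),(61.5,299.5));t("far out-front",(263.5,294),(64,320));t("far out-back",(269.5,293),(69.5,319.5))
t("screw n",(279,110),(92.5,169.3));t("screw f",(283.5,261),(103.5,290))
t("near ledge back in",(267,129),(66.5,190))
t("rail n",(226,150),(54,198));t("rail f",(231.5,227),(61.5,260))
t("cheek out left n",(211,77),(10.5,155));t("fb near left",(215,117),(27,179))
E
```

```text
near in-front top [-51.   -7.4  79.4] [0.4 0.4] at .087: [-51.4  -6.5  87. ] [-52.3  -2.   87. ]
near out-front top [-72.1  -7.7  78.1] [0.1 0.1] at .087: [-71.5  -6.4  87. ] [-73.6  -1.6  87. ]
near in-back top [-51.4  -2.6  78.8] [0.2 0.2] at .087: [-51.7  -1.6  87. ] [-53.    3.1  87. ]
far in-front top [53.6 -7.3 79. ] [0. 0.] at .087: [50.7 -6.1 87. ] [49.4 -1.6 87. ]
far out-front [75.8 -7.4 79.4] [0.1 0.1] at .087: [72.3 -6.3 87. ] [71.4 -2.  87. ]
far out-back [75.9 -2.8 77.3] [0.1 0.1] at .087: [71.4 -1.5 87. ] [70.3  3.8 87. ]
screw n [-67.3   3.9  21. ] [0.3 0.3] at .087: [-64.7   9.9  87. ] [-77.3  41.3  87. ]
screw f [68.4  4.2 20.2] [0.3 0.3] at .087: [45.1 10.1 87. ] [35.7 42.  87. ]
near ledge back in [-51.9  -2.2  59.3] [0.2 0.2] at .087: [-52.    1.2  87. ] [-57.8  15.6  87. ]
rail n [-34.  -43.8  18.5] [0.2 0.2] at .087: [-37.9 -28.3  87. ] [-49.9   3.   87. ]
rail f [ 36.  -42.9  18.9] [0.2 0.2] at .087: [ 18.2 -27.8  87. ] [ 8.6  3.5 87. ]
cheek out left n [-86.6 -35.7  86.1] [0.6 0.6] at .087: [-87.  -35.8  87. ] [-86.1 -34.7  87. ]
fb near left [-61.  -41.1  60.7] [0.2 0.2] at .087: [-60.6 -34.6  87. ] [-65.6 -21.2  87. ]
```

```bash
python3 - <<'E'
from h import *
import pickle
T=pickle.load(open("a.pkl","rb"))["top"]
img=T["img"]
def cr(x0,y0,x1,y1,f,g):
    c=cv2.resize(np.clip(img[y0:y1,x0:x1]*g,0,255).astype(np.uint8),None,fx=f,fy=f,interpolation=cv2.INTER_NEAREST)
    for x in range(x0,x1,2): cv2.putText(c,str(x),((x-x0)*f,8),0,.3,(0,0,255),1)
    for y in range(y0,y1,2): cv2.putText(c,str(y),(0,(y-y0)*f+10),0,.3,(255,0,0),1)
    return c
cv2.imwrite("pics/zt.png",np.hstack([cr(335,180,362,212,14,1.),cr(335,245,362,277,14,1.)]))
YAW=-.042
for z in (.08,.06,.05,.021):
    for v in (-.0045,-.0075,-.012,-.015,-.029,-.037): print(z,v,"near",proj(T,W(-.062,v,z,yaw=-.042)).round(1),"far",proj(T,W(.062,v,z,yaw=-.042)).round(1))
E
```

```text
0.08 -0.0045 near [344.3 254.9] far [341.7 196.1]
0.08 -0.0075 near [345.7 254.9] far [343.2 196. ]
0.08 -0.012 near [348.  254.8] far [345.3 196. ]
0.08 -0.015 near [349.4 254.8] far [346.8 195.9]
0.08 -0.029 near [356.4 254.6] far [353.5 195.8]
0.08 -0.037 near [360.3 254.5] far [357.3 195.7]
0.06 -0.0045 near [343.7 256.6] far [341.2 198.9]
0.06 -0.0075 near [345.1 256.5] far [342.6 198.9]
0.06 -0.012 near [347.3 256.5] far [344.7 198.8]
0.06 -0.015 near [348.7 256.4] far [346.2 198.8]
0.06 -0.029 near [355.5 256.2] far [352.7 198.6]
0.06 -0.037 near [359.4 256.1] far [356.5 198.5]
0.05 -0.0045 near [343.4 257.4] far [341.  200.3]
0.05 -0.0075 near [344.8 257.3] far [342.4 200.2]
0.05 -0.012 near [347.  257.2] far [344.5 200.2]
0.05 -0.015 near [348.4 257.2] far [345.9 200.1]
0.05 -0.029 near [355.1 257. ] far [352.4 200. ]
0.05 -0.037 near [358.9 256.9] far [356.1 199.9]
0.021 -0.0045 near [342.6 259.6] far [340.3 204.1]
0.021 -0.0075 near [344.  259.5] far [341.6 204. ]
0.021 -0.012 near [346.1 259.5] far [343.7 204. ]
0.021 -0.015 near [347.5 259.4] far [345.  203.9]
0.021 -0.029 near [354.  259.2] far [351.3 203.8]
0.021 -0.037 near [357.7 259.1] far [354.9 203.7]
```

View pics/zt.png

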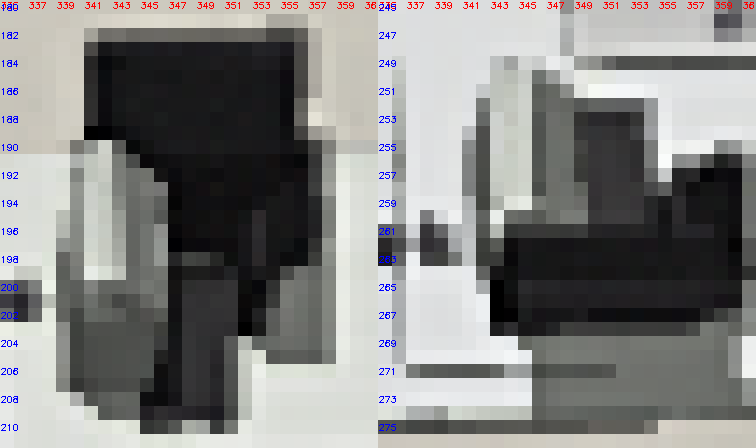

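```bash
python3 - <<'E'
from h import *
print(goal((.506,-.0215,.2),-.042))
E
```

```text
(array([-0.01, -0.01,  0.04]), array([-0.45, -1.42, -1.21]))
```

>>> {"method": "servo_tool", "body": {
  "increments": [0,0,0,-0.1,-0.4,0,1,0,0,0.04,-0.3,-0.9,0,1,0,0,0.04,-0.45,-1.3,-0.3,1,0,0,0.04,-0.45,-1.42,-0.8,1,0,0,0.04,-0.45,-1.42,-1.2,1,0,0,0.04,-0.45,-1.42,-1.2,1,0,0,0.04,-0.45,-1.42,-1.2,1]
}}

```text
clock: 7.78
tcp_pos: [0.5062, -0.0208, 0.2001]
tool_rot: [0.706, 0.014, 0.708, -0.014]
force: [0.6, 0.1, -1.0]
gripper_width: 0.0093
```

```bash
python3 - <<'E'
from h import *
import pickle
o=get_obs(); print(o["clock"],o["tcp_pos"].round(4),o["gripper_width"],rot(o["tool_rot"]).as_matrix().round(3).tolist(),o["force"])
print(goal((.506,-.0215,.15),-.042))
p=imaging.get_image("wrist"); cv2.imwrite("pics/w8.png",p["img"]); 
s=imaging.get_image("side"); crop(s["img"],260,180,380,290,6,"s8.png",1.5)
pickle.dump((p,s,o),open("8.pkl","wb"))
E
```

```text
7.7833 [ 0.5062 -0.0208  0.2001] 0.009344297839488798 [[-0.003, 0.04, 0.999], [0.001, 0.999, -0.04], [-1.0, 0.001, -0.003]] [ 0.6187271   0.06245531 -1.01284433]
(array([-0.01, -0.03, -0.02]), array([-0.01, -0.02, -1.25]))
```

View pics/w8.png

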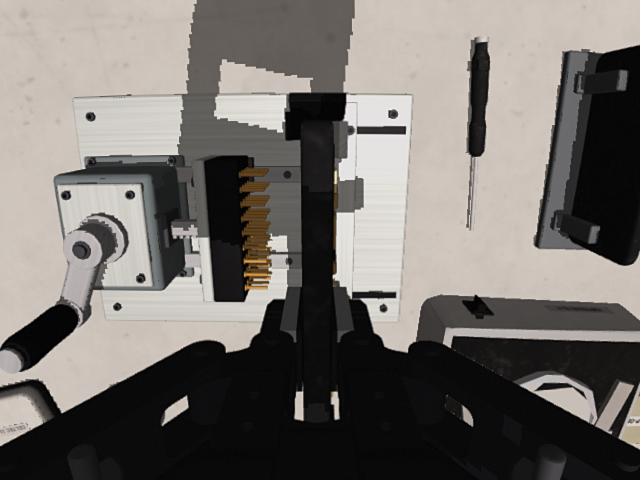

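View pics/s8.png

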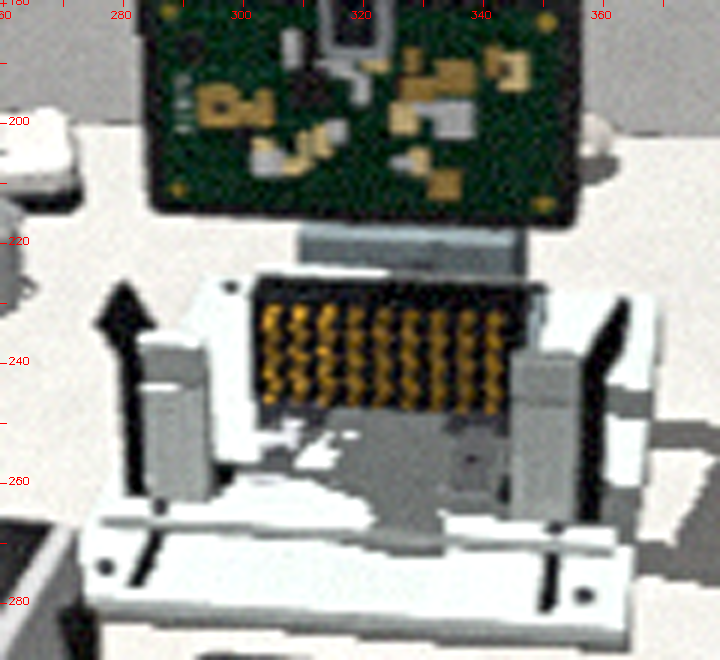

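```bash
python3 - <<'E'
from h import *
import pickle
p,s,o=pickle.load(open("8.pkl","rb"))
crop(p["img"],275,85,365,165,8,"w8a.png",4)
yaw=-.042
def nst(X):
    X=X-np.array([.506,0,0]); c,s=np.cos(yaw),np.sin(yaw)
    return np.round(np.array([c*X[0]+s*X[1],-s*X[0]+c*X[1],X[2]])*1000,1)
for c in (286,289,300,335,340,345,348): print(c,[nst(atz(p,(c,130),z)).tolist() for z in (.078,.061,.05,.021)])
print("boardtop near",[nst(atz(p,(c,125),.2)) for c in (301.5,333)])
E
```

```text
286 [[-67.4, -39.3, 78.0], [-67.2, -40.5, 61.0], [-67.1, -41.3, 50.0], [-66.7, -43.4, 21.0]]
289 [[-67.4, -37.5, 78.0], [-67.2, -38.6, 61.0], [-67.1, -39.3, 50.0], [-66.7, -41.2, 21.0]]
300 [[-67.4, -30.9, 78.0], [-67.2, -31.5, 61.0], [-67.1, -32.0, 50.0], [-66.7, -33.1, 21.0]]
335 [[-67.4, -9.9, 78.0], [-67.3, -9.1, 61.0], [-67.1, -8.6, 50.0], [-66.8, -7.2, 21.0]]
340 [[-67.5, -7.0, 78.0], [-67.3, -5.9, 61.0], [-67.1, -5.3, 50.0], [-66.8, -3.5, 21.0]]
345 [[-67.5, -4.0, 78.0], [-67.3, -2.7, 61.0], [-67.2, -1.9, 50.0], [-66.8, 0.1, 21.0]]
348 [[-67.5, -2.2, 78.0], [-67.3, -0.8, 61.0], [-67.2, 0.1, 50.0], [-66.8, 2.4, 21.0]]
boardtop near [array([-70.3, -25.7, 200. ]), array([-70.3, -16.3, 200. ])]
```

View pics/w8a.png

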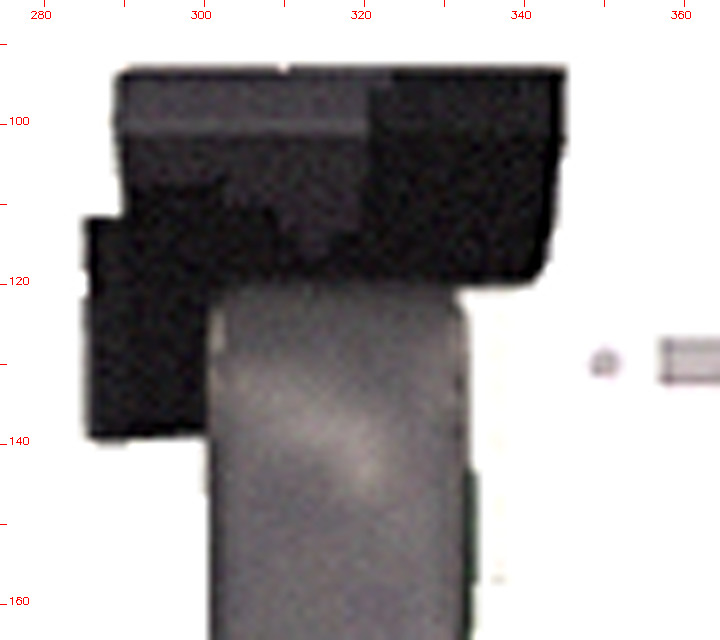

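>>> {"method": "servo_tool", "body": {
  "increments": [0,0,0,0,-0.02,-0.3,1,0,0,0,0,-0.02,-0.7,1,0,0,0,0,-0.02,-1.1,1,0,0,0,0,-0.02,-1.3,1,0,0,0,0,-0.02,-1.5,1,0,0,0,0,-0.02,-1.7,1,0,0,0,0,-0.02,-1.7,1]
}}

```text
clock: 8.47
tcp_pos: [0.507, -0.0224, 0.1317]
tool_rot: [0.707, 0.014, 0.707, -0.014]
force: [-0.4, 0.0, -1.2]
gripper_width: 0.0093
```

```bash
python3 - <<'E'
from h import *
import pickle
o=get_obs(); print(o["clock"],o["tcp_pos"].round(4),o["gripper_width"],rot(o["tool_rot"]).as_matrix().round(3).tolist(),o["force"].round(2),o["wrist_torque"].round(3))
p=imaging.get_image("wrist"); crop(p["img"],200,60,400,330,2.2,"w9.png",2)
s=imaging.get_image("side"); crop(s["img"],260,180,380,290,6,"s9.png",1.5)
pickle.dump((p,s,o),open("9.pkl","wb"))
E
```

```text
8.4667 [ 0.507  -0.0224  0.1317] 0.009344073610524087 [[-0.001, 0.04, 0.999], [0.0, 0.999, -0.04], [-1.0, 0.0, -0.001]] [-0.36  0.03 -1.18] [-0.007  0.015  0.007]
```

View pics/w9.png

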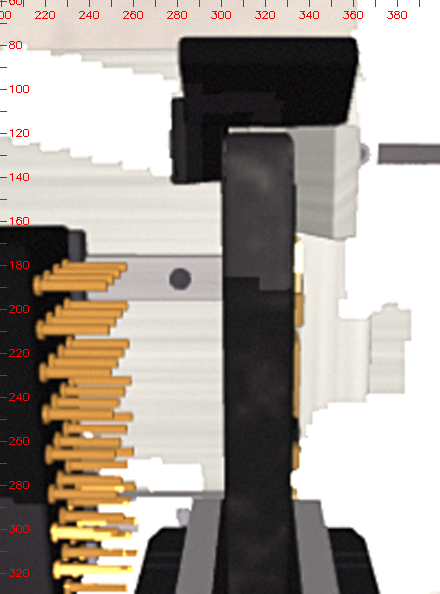

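View pics/s9.png

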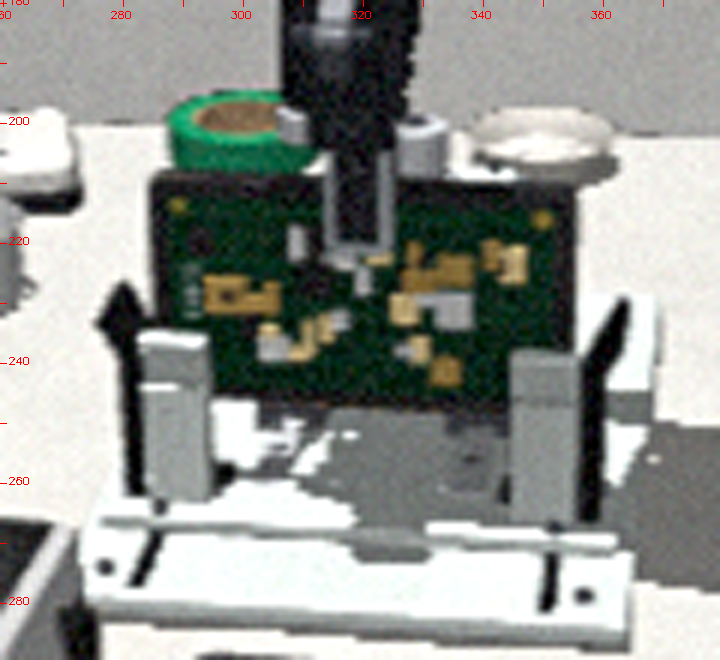

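>>> {"method": "servo_tool", "body": {
  "increments": [0,0,0,0,0,-0.15,1,0,0,0,0,0,-0.3,1,0,0,0,0,0,-0.45,1,0,0,0,0,0,-0.58,1,0,0,0,0,0,-0.65,1,0,0,0,0,0,-0.65,1]
}}

```text
clock: 9.07
tcp_pos: [0.5068, -0.0225, 0.1056]
tool_rot: [0.706, 0.015, 0.708, -0.014]
force: [0.3, 0.1, -0.5]
gripper_width: 0.0095
```

>>> {"method": "servo_tool", "body": {
  "increments": [0,0,0,0,0,-0.04,1,0,0,0,0,0,-0.08,1,0,0,0,0,0,-0.08,1]
}}

```text
clock: 9.32
tcp_pos: [0.5073, -0.0226, 0.1032]
tool_rot: [0.707, 0.014, 0.707, -0.014]
force: [-0.6, -0.7, -1.1]
gripper_width: 0.0091
```

>>> {"method": "servo_tool", "body": {
  "increments": [0,0,0,0,0,-0.03,1,0,0,0,0,0,-0.06,1,0,0,0,0,0,-0.06,1]
}}

```text
clock: 9.57
tcp_pos: [0.5074, -0.0226, 0.1027]
tool_rot: [0.707, 0.014, 0.707, -0.014]
force: [-2.5, 0.3, 11.9]
gripper_width: 0.009
```

>>> {"method": "servo_tool", "body": {
  "increments": [0,0,0,0,0,0.03,1,0,0,0,0,0,0.03,0.7,0,0,0,0,0,0.03,0.5,0,0,0,0,0,0.03,0.45,0,0,0,0,0,0.03,0.45]
}}

```text
clock: 9.98
tcp_pos: [0.5073, -0.0226, 0.1019]
tool_rot: [0.707, 0.014, 0.707, -0.014]
force: [0.9, 0.1, -0.0]
gripper_width: 0.0234
```

```bash
python3 - <<'E'
from h import *
import pickle
o=get_obs(); print(o["clock"],o["tcp_pos"].round(4),o["gripper_width"],o["force"].round(2),o["wrist_torque"].round(3))
p=imaging.get_image("wrist"); crop(p["img"],200,60,400,330,2.2,"w10.png",2)
s=imaging.get_image("side"); crop(s["img"],260,180,380,290,6,"s10.png",1.5)
pickle.dump((p,s,o),open("10.pkl","wb"))
E
```

```text
9.9833 [ 0.5073 -0.0226  0.1019] 0.023402765686935806 [ 0.94  0.06 -0.02] [-0.024  0.004  0.015]
```

View pics/w10.png

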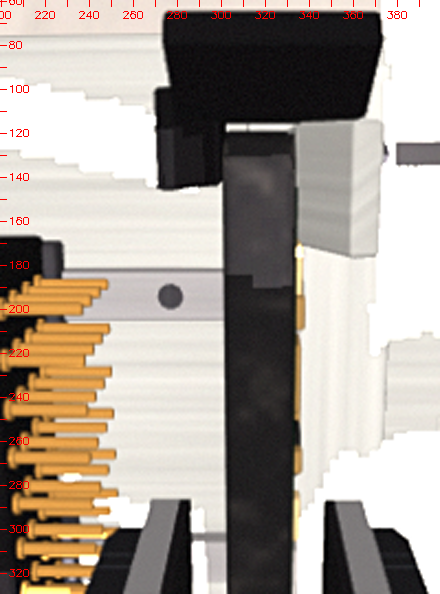

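View pics/s10.png

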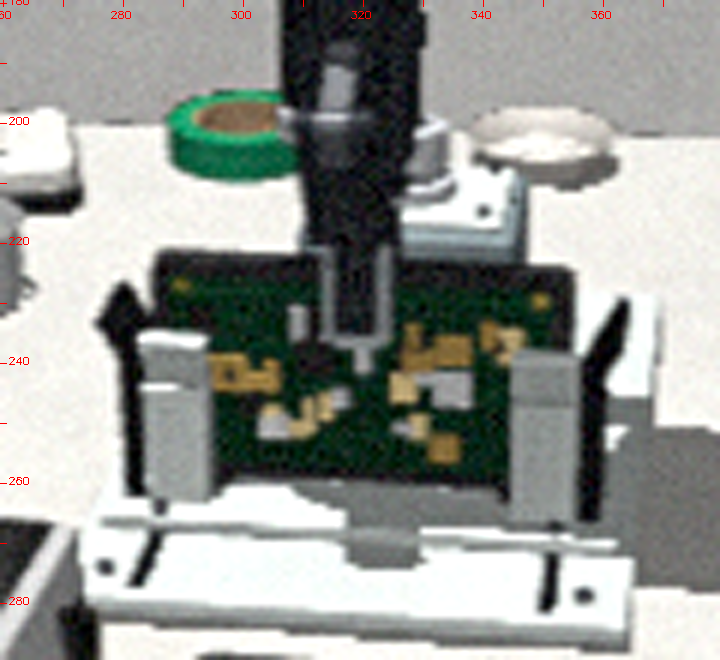

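>>> {"method": "servo_tool", "body": {
  "increments": [0,0,0,0,0,0.2,0.4,0,0,0,0,0,0.7,0.4,0,0,0,0,0,1.3,0.4,0,0,0,0,0,2,0.4,0,0,0,0.3,-0.3,2.8,0.3,0,0,0,0.8,-1,3.5,0.2,0,0,0,1.2,-1.6,3.9,0.1,0,0,0,1.3,-1.9,4,0]
}}

```text
clock: 10.75
tcp_pos: [0.5641, -0.1022, 0.2671]
tool_rot: [0.711, 0.013, 0.703, -0.017]
force: [1.5, -1.1, -0.6]
gripper_width: 0.0425
```

>>> {"method": "servo_tool", "body": {
  "increments": [0,0,0,0,0,0,0,0,0,0,0,0,0,0]
}}

```text
clock: 10.92
tcp_pos: [0.558, -0.0983, 0.2613]
tool_rot: [0.706, 0.015, 0.708, -0.014]
force: [-0.1, 0.5, -0.9]
gripper_width: 0.0428
```

```bash
python3 - <<'E'
from h import *
import pickle
o=get_obs(); print(o["clock"],o["tcp_pos"].round(4),o["gripper_width"],o["joint_velocities"].round(3))
p=imaging.get_image("wrist"); cv2.imwrite("pics/w11.png",p["img"]); crop(p["img"],100,90,320,330,2.5,"w11a.png",1.5)
t=imaging.get_image("top"); 
for n,q in (("w",p),("t",t)):
  for a in ["sleeve","crank","board_mid"]: print(n,a,[(x["pixel"],x["conf"]) for x in imaging.look_for(a,q)])
pickle.dump((p,t,o),open("11.pkl","wb"))
E
```

```text
10.9167 [ 0.558  -0.0983  0.2613] 0.04278300079962126 [0.022 0.009 0.048 0.004 0.003 0.   ]
w sleeve [([193.3, 218.4], 0.73)]
w crank []
w board_mid [([409.4, 143.0], 0.98)]
t sleeve []
t crank []
t board_mid [([351.4, 194.8], 0.6)]
```

View pics/w11.png

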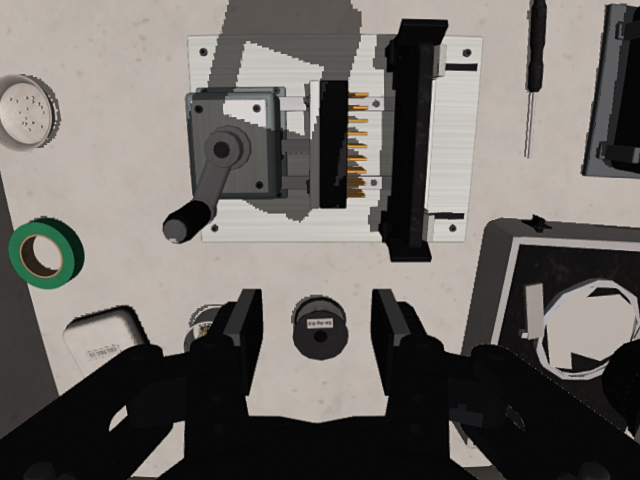

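View pics/w11a.png

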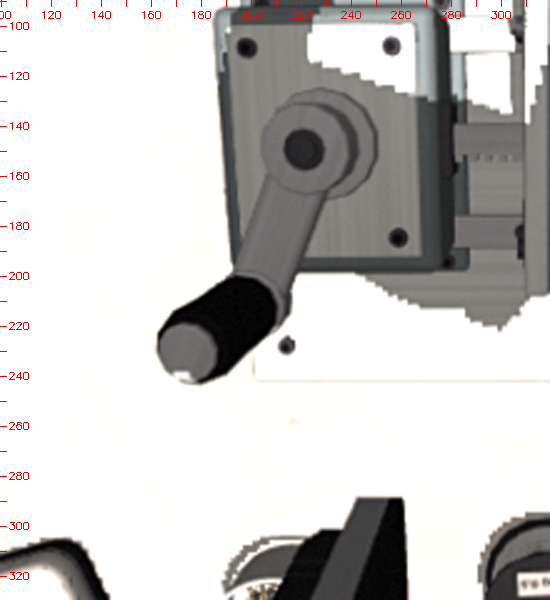

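```bash
python3 - <<'E'
from h import *
import pickle
p,t,o=pickle.load(open("11.pkl","rb"));p8,_,_=pickle.load(open("8.pkl","rb"));P=pickle.load(open("a.pkl","rb"));T=P["top"];S=P["side"]
print("cap z.152",atz(p,(174.5,230.5),.152)); print("cap tri",tri([ray(p,(174.5,230.5)),ray(p8,(12,358))])); print(tri([ray(p,(174.5,230.5)),ray(p8,(12,358)),ray(T,(435.9,189.5)),ray(S,(310,175))]))
print("hub z",[atz(p,(221,149.5),z).round(4).tolist() for z in (.095,.1,.105)]); print(tri([ray(p,(221,149.5)),ray(p8,(82,246))]));print(tri([ray(p,(221,149.5)),ray(p8,(82,246)),ray(T,(421.5,219.8)),ray(S,(329,200))]))
# sleeve bottom/arm end
print("pin base",atz(p,(205+5,209),.097))
E
```

```text
cap z.152 [ 0.54449567 -0.1845781   0.152     ]
cap tri (array([ 0.5456761 , -0.18654773,  0.14701045]), [np.float64(8.809067319369585e-05), np.float64(8.809067319366992e-05)])
(array([ 0.54564247, -0.18454067,  0.15071713]), [np.float64(0.0009808032462145558), np.float64(0.002056966051354258), np.float64(0.0012272643177604374), np.float64(0.0016733843175989508)])
hub z [[0.5004, -0.1645, 0.095], [0.5002, -0.1633, 0.1], [0.4999, -0.1621, 0.105]]
(array([ 0.49972085, -0.16466545,  0.09578104]), [np.float64(0.0007387041535437995), np.float64(0.0007387041535437999)])
(array([ 0.5002619 , -0.16284534,  0.09947825]), [np.float64(0.0005494107451286159), np.float64(0.0021385896658152274), np.float64(0.000982928640648445), np.float64(0.0015267471227382425)])
pin base [ 0.54306905 -0.17669334  0.097     ]
```

```bash
python3 - <<'E'
from h import *
o=get_obs(); print(goal((.545,-.1845,.2),-.042),goal((.545,-.1845,.133),-.042))
E
```

```text
(array([-0.01, -0.01, -0.02]), array([-0.35, -2.17, -1.54])) (array([-0.01, -0.01, -0.02]), array([-0.35, -2.17, -3.21]))
```

>>> {"method": "servo_tool", "body": {
  "increments": [0,0,0,-0.1,-0.6,-0.2,0,0,0,0,-0.25,-1.4,-0.6,0,0,0,0,-0.35,-2,-1.2,0,0,0,0,-0.35,-2.17,-1.5,0,0,0,0,-0.35,-2.17,-1.5,0,0,0,0,-0.35,-2.17,-1.5,0],
  "newtons": 60
}}

```text
clock: 11.82
tcp_pos: [0.5449, -0.1848, 0.2014]
tool_rot: [0.706, 0.015, 0.708, -0.014]
force: [-0.3, 0.0, 0.8]
gripper_width: 0.0428
```

```bash
python3 - <<'E'
from h import *
import pickle
o=get_obs(); print(o["clock"],o["tcp_pos"].round(4),o["gripper_width"],o["force"].round(2),goal((.545,-.1845,.133),-.042))
p=imaging.get_image("wrist"); cv2.imwrite("pics/w12.png",p["img"])
s=imaging.get_image("side"); crop(s["img"],260,120,380,230,6,"s12.png",1.5)
E
```

```text
11.8167 [ 0.5449 -0.1848  0.2014] 0.04284938694972136 [-0.33  0.04  0.82] (array([-0.02, -0.02, -0.  ]), array([ 0.  ,  0.01, -1.71]))
```

View pics/w12.png

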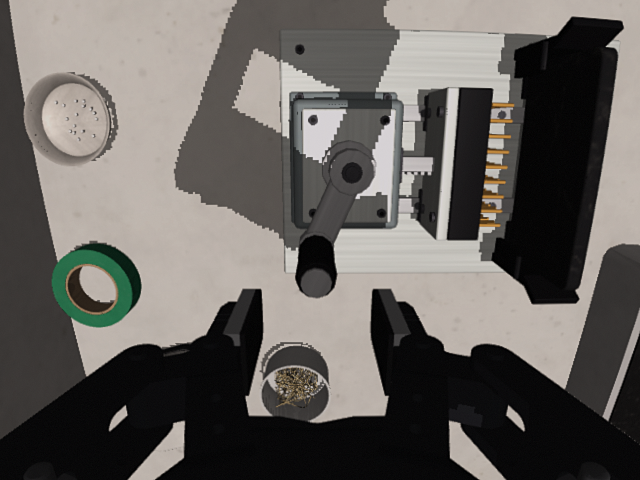

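View pics/s12.png

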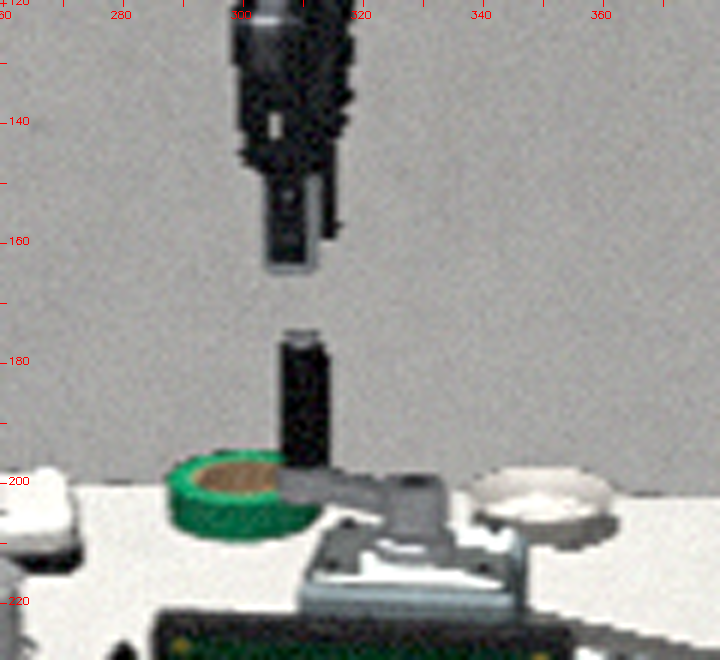

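```bash
python3 - <<'E'
from h import *
p=imaging.get_image("wrist"); print(atz(p,(317,283),.152),atz(p,(317,283),.150))
s=imaging.get_image("side"); print(proj(s,(.5449,-.1845+.035,.185)),proj(s,(.545,-.1845,.152)),proj(s,(.542,-.1845,.152)), proj(s,(.5449,-.15,.19)))
E
```

```text
[ 0.54627981 -0.18452237  0.152     ] [ 0.54712062 -0.18455114  0.15      ]
[308.67829631 165.35741706] [310.81653932 174.95264849] [312.11536082 174.97344622] [308.64837061 163.07710193]
```

>>> {"method": "servo_tool", "body": {
  "increments": [0,0,0,0.02,0,-0.4,0,0,0,0,0.02,0,-0.9,0,0,0,0,0.02,0,-1.4,0,0,0,0,0.02,0,-1.7,0,0,0,0,0.02,0,-1.7,0.3,0,0,0,0.02,0,-1.7,1,0,0,0,0.02,0,-1.7,1,0,0,0,0.02,0,-1.7,1],
  "newtons": 60
}}

```text
clock: 12.68
tcp_pos: [0.5463, -0.185, 0.1345]
tool_rot: [0.707, 0.014, 0.707, -0.014]
force: [0.5, 0.9, -5.9]
gripper_width: 0.0195
```

>>> {"method": "servo_tool", "body": {
  "increments": [0,0,0,0,0,0,1,0,0,0,0,0,0,1]
}}

```text
clock: 12.85
tcp_pos: [0.5463, -0.185, 0.1345]
tool_rot: [0.707, 0.015, 0.707, -0.014]
force: [0.9, 0.8, -5.0]
gripper_width: 0.0196
```

```bash
python3 - <<'E'
from h import *
o=get_obs(); print(o["clock"],o["tcp_pos"].round(4),o["gripper_width"],o["force"].round(2))
s=imaging.get_image("side"); crop(s["img"],260,120,380,230,6,"s13.png",1.5)
E
```

```text
12.85 [ 0.5463 -0.185   0.1345] 0.019622663828949668 [ 0.94  0.8  -5.  ]
```

View pics/s13.png

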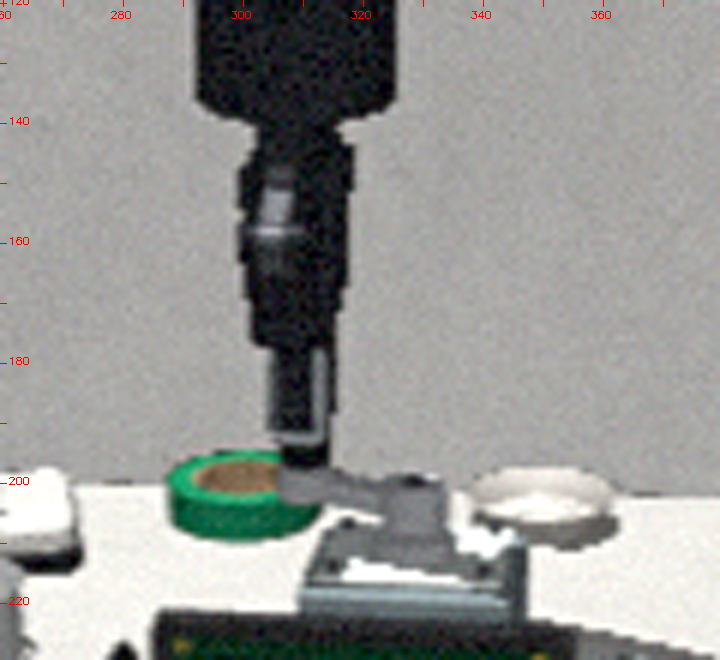

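```bash
cat > rows.py <<'E'
import numpy as np,sys
# python rows.py start_turn step n [g]
t0,st,n=float(sys.argv[1]),float(sys.argv[2]),int(sys.argv[3])
C=np.array([.5012,-.1635]); f0=-.445
P=lambda t: C+.05*np.array([np.cos(f0-t),np.sin(f0-t)])
for k in range(1,n+1):
    d=(P(t0+st*k)-P(t0))/.04; print("0,0,0,%.2f,%.2f,0,1,"%tuple(d),end=" ")
print()
E
for k in 0 0.8 1.6 2.4; do python3 rows.py $k 0.1 8; done
```

```text
0,0,0,-0.06,-0.11,0,1, 0,0,0,-0.13,-0.21,0,1, 0,0,0,-0.21,-0.31,0,1, 0,0,0,-0.30,-0.40,0,1, 0,0,0,-0.40,-0.48,0,1, 0,0,0,-0.50,-0.54,0,1, 0,0,0,-0.61,-0.60,0,1, 0,0,0,-0.73,-0.65,0,1, 
0,0,0,-0.12,-0.03,0,1, 0,0,0,-0.24,-0.06,0,1, 0,0,0,-0.37,-0.07,0,1, 0,0,0,-0.49,-0.06,0,1, 0,0,0,-0.62,-0.05,0,1, 0,0,0,-0.74,-0.02,0,1, 0,0,0,-0.86,0.02,0,1, 0,0,0,-0.97,0.07,0,1, 
0,0,0,-0.11,0.06,0,1, 0,0,0,-0.21,0.14,0,1, 0,0,0,-0.30,0.22,0,1, 0,0,0,-0.39,0.31,0,1, 0,0,0,-0.46,0.41,0,1, 0,0,0,-0.53,0.52,0,1, 0,0,0,-0.58,0.63,0,1, 0,0,0,-0.62,0.75,0,1, 
0,0,0,-0.03,0.12,0,1, 0,0,0,-0.05,0.24,0,1, 0,0,0,-0.05,0.37,0,1, 0,0,0,-0.05,0.49,0,1, 0,0,0,-0.03,0.62,0,1, 0,0,0,0.00,0.74,0,1, 0,0,0,0.05,0.86,0,1, 0,0,0,0.10,0.97,0,1,
```

>>> {"method": "servo_tool", "body": {
  "increments": [0,0,0,-0.06,-0.11,0,1,0,0,0,-0.13,-0.21,0,1,0,0,0,-0.21,-0.31,0,1,0,0,0,-0.3,-0.4,0,1,0,0,0,-0.4,-0.48,0,1,0,0,0,-0.5,-0.54,0,1,0,0,0,-0.61,-0.6,0,1,0,0,0,-0.73,-0.65,0,1]
}}

```text
clock: 13.57
tcp_pos: [0.5183, -0.2102, 0.1345]
tool_rot: [0.708, 0.016, 0.706, -0.014]
force: [5.3, 6.5, -4.5]
gripper_width: 0.0194
```

```bash
python3 - <<'E'
from h import *
o=get_obs(); d=o["tcp_pos"][:2]-[.5012,-.1635]; f=np.arctan2(d[1],d[0]); tg=np.array([np.sin(f),-np.cos(f)])
print(o["clock"],o["tcp_pos"].round(4),"r",np.hypot(*d),"turn",-.445-f,o["gripper_width"],"F",o["force"].round(2),"tan",o["force"][:2]@tg,"rad",o["force"][:2]@d/np.hypot(*d))
s=imaging.get_image("side"); crop(s["img"],260,120,380,230,6,"s14.png",1.5)
p=imaging.get_image("wrist"); cv2.imwrite("pics/w14.png",p["img"])
E
```

```text
13.5667 [ 0.5183 -0.2102  0.1345] r 0.04976094066593978 turn 0.7758503786422863 0.019391087628578645 F [ 5.27  6.46 -4.49] tan -7.165824684671127 rad -4.263838706890084
```

View pics/s14.png

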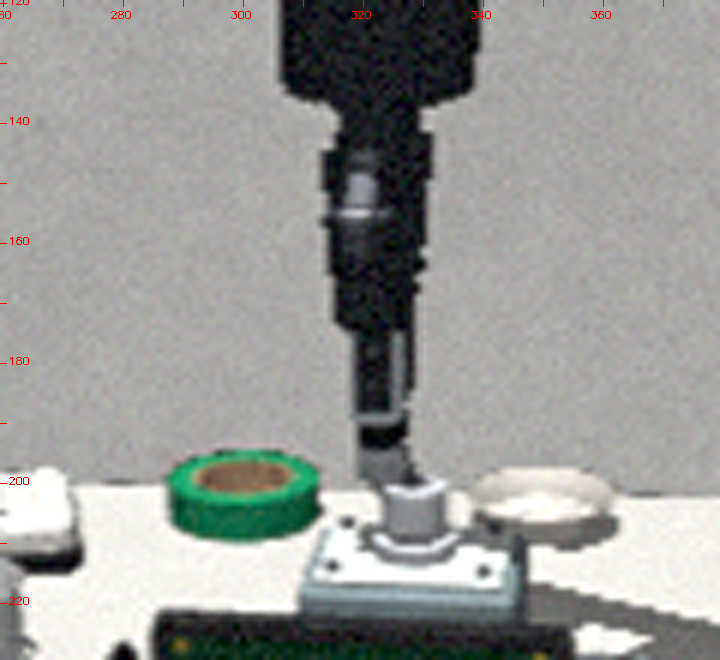

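View pics/w14.png

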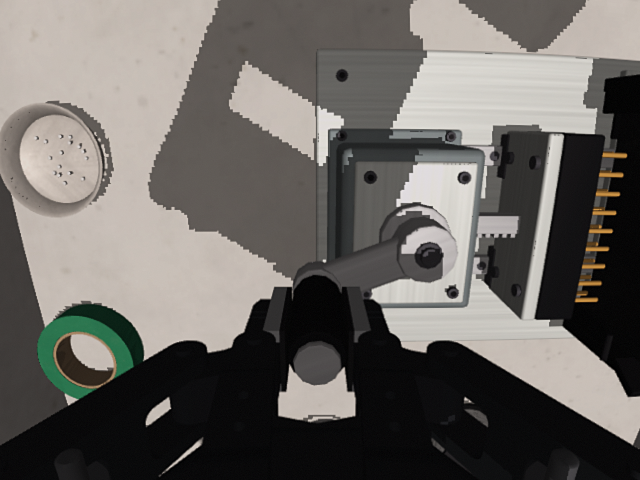

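>>> {"method": "servo_tool", "body": {
  "increments": [0,0,0,-0.12,-0.03,0,1,0,0,0,-0.24,-0.05,0,1,0,0,0,-0.37,-0.06,0,1,0,0,0,-0.49,-0.05,0,1,0,0,0,-0.62,-0.04,0,1,0,0,0,-0.74,-0.01,0,1,0,0,0,-0.86,0.03,0,1,0,0,0,-0.97,0.08,0,1]
}}

```text
clock: 14.33
tcp_pos: [0.4812, -0.2089, 0.1345]
tool_rot: [0.71, 0.014, 0.704, -0.016]
force: [9.0, 1.6, -12.2]
gripper_width: 0.0194
```

>>> {"method": "servo_tool", "body": {
  "increments": [0,0,0,-0.11,0.06,0,1,0,0,0,-0.21,0.14,0,1,0,0,0,-0.3,0.22,0,1,0,0,0,-0.39,0.31,0,1,0,0,0,-0.46,0.41,0,1,0,0,0,-0.53,0.52,0,1,0,0,0,-0.58,0.63,0,1,0,0,0,-0.62,0.75,0,1]
}}

```text
clock: 15.0
tcp_pos: [0.455, -0.1814, 0.1346]
tool_rot: [0.708, 0.012, 0.706, -0.016]
force: [0.2, -8.6, -9.8]
gripper_width: 0.0191
```

```bash
cat > st.py <<'E'
from h import *
C=np.array([.5012,-.1635])
def st(o,tot0=0):
    d=o["tcp_pos"][:2]-C; f=np.arctan2(d[1],d[0]); tg=np.array([np.sin(f),-np.cos(f)])
    t=(-.445-f)%(2*np.pi)
    print(o["clock"],o["tcp_pos"].round(4),"r %.4f turn(mod2pi) %.3f"%(np.hypot(*d),t),"w",round(float(o["gripper_width"]),4),"F",o["force"].round(2),"tan %.2f rad %.2f"%(o["force"][:2]@tg,o["force"][:2]@d/np.hypot(*d)))
if __name__=="__main__": st(get_obs())
E
python3 st.py
```

```text
15.0 [ 0.455  -0.1814  0.1346] r 0.0495 turn(mod2pi) 2.327 w 0.0191 F [ 0.16 -8.64 -9.81] tan -8.11 rad 2.98
```

>>> {"method": "servo_tool", "body": {
  "increments": [0,0,0,-0.03,0.12,-0.01,1,0,0,0,-0.05,0.24,-0.02,1,0,0,0,-0.05,0.37,-0.02,1,0,0,0,-0.05,0.49,-0.02,1,0,0,0,-0.03,0.62,-0.02,1,0,0,0,0,0.74,-0.02,1,0,0,0,0.05,0.86,-0.02,1,0,0,0,0.1,0.97,-0.02,1]
}}

```text
clock: 15.67
tcp_pos: [0.4566, -0.1409, 0.1344]
tool_rot: [0.707, 0.013, 0.707, -0.015]
force: [-6.0, -5.5, 1.4]
gripper_width: 0.0199
```

```bash
python3 st.py;  for k in 3.2 4.0 4.8 5.6; do python3 rows.py $k 0.1 8; done
python3 - <<'E'
from h import *
import pickle
p=imaging.get_image("wrist"); cv2.imwrite("pics/w15.png",p["img"]); t=imaging.get_image("top"); cv2.imwrite("pics/t15.png",t["img"])
E
```

```text
15.6667 [ 0.4566 -0.1409  0.1344] r 0.0500 turn(mod2pi) 3.165 w 0.0199 F [-6.   -5.54  1.42] tan -7.65 rad 2.85
0,0,0,0.07,0.11,0,1, 0,0,0,0.14,0.21,0,1, 0,0,0,0.23,0.30,0,1, 0,0,0,0.32,0.38,0,1, 0,0,0,0.42,0.45,0,1, 0,0,0,0.53,0.51,0,1, 0,0,0,0.65,0.56,0,1, 0,0,0,0.76,0.60,0,1, 
0,0,0,0.12,0.03,0,1, 0,0,0,0.25,0.04,0,1, 0,0,0,0.37,0.04,0,1, 0,0,0,0.50,0.03,0,1, 0,0,0,0.62,0.01,0,1, 0,0,0,0.74,-0.02,0,1, 0,0,0,0.85,-0.07,0,1, 0,0,0,0.96,-0.13,0,1, 
0,0,0,0.10,-0.07,0,1, 0,0,0,0.20,-0.15,0,1, 0,0,0,0.29,-0.24,0,1, 0,0,0,0.37,-0.33,0,1, 0,0,0,0.44,-0.44,0,1, 0,0,0,0.50,-0.55,0,1, 0,0,0,0.54,-0.66,0,1, 0,0,0,0.58,-0.78,0,1, 
0,0,0,0.02,-0.12,0,1, 0,0,0,0.03,-0.25,0,1, 0,0,0,0.03,-0.37,0,1, 0,0,0,0.02,-0.50,0,1, 0,0,0,-0.01,-0.62,0,1, 0,0,0,-0.05,-0.74,0,1, 0,0,0,-0.10,-0.85,0,1, 0,0,0,-0.16,-0.96,0,1,
```

View pics/w15.png

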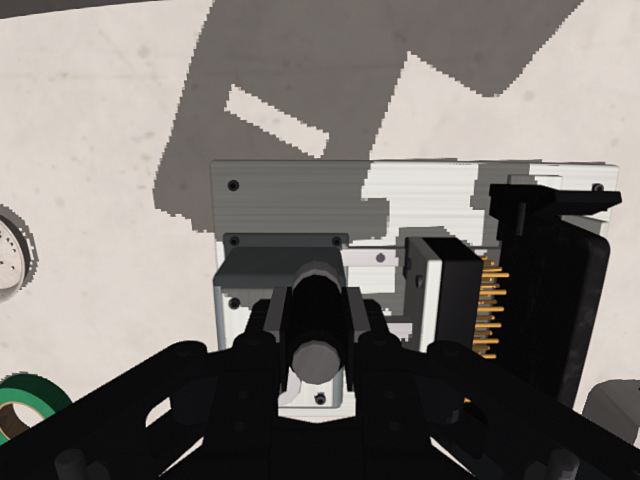

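View pics/t15.png

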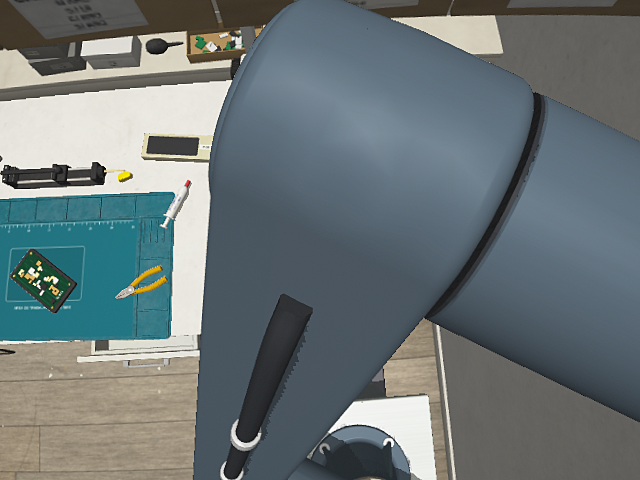

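>>> {"method": "servo_tool", "body": {
  "increments": [0,0,0,0.07,0.11,0,1,0,0,0,0.14,0.21,0,1,0,0,0,0.23,0.3,0,1,0,0,0,0.32,0.38,0,1,0,0,0,0.42,0.45,0,1,0,0,0,0.53,0.51,0,1,0,0,0,0.65,0.56,0,1,0,0,0,0.76,0.6,0,1]
}}

```text
clock: 16.43
tcp_pos: [0.4857, -0.1156, 0.1343]
tool_rot: [0.705, 0.014, 0.709, -0.014]
force: [-6.6, -1.9, 4.9]
gripper_width: 0.0196
```

```bash
python3 st.py
```

```text
16.4333 [ 0.4857 -0.1156  0.1343] r 0.0504 turn(mod2pi) 3.954 w 0.0196 F [-6.57 -1.89  4.95] tan -6.83 rad 0.23
```

>>> {"method": "servo_tool", "body": {
  "increments": [0,0,0,0.12,0.03,0,1,0,0,0,0.25,0.04,0,1,0,0,0,0.37,0.04,0,1,0,0,0,0.5,0.03,0,1,0,0,0,0.62,0.01,0,1]
}}

```text
clock: 16.85
tcp_pos: [0.5097, -0.1138, 0.1343]
tool_rot: [0.705, 0.015, 0.709, -0.013]
force: [-7.6, 3.1, 5.9]
gripper_width: 0.0194
```

```bash
python3 st.py; python3 rows.py 4.5 0.1 4;python3 rows.py 4.9 0.1 4;python3 rows.py 5.3 0.1 4;python3 rows.py 5.7 0.1 4
python3 - <<'E'
from h import *
import pickle
p=imaging.get_image("wrist"); cv2.imwrite("pics/w16.png",p["img"])
E
```

```text
16.85 [ 0.5097 -0.1138  0.1343] r 0.0505 turn(mod2pi) 4.437 w 0.0194 F [-7.56  3.15  5.9 ] tan -7.99 rad 1.82
0,0,0,0.12,-0.03,0,1, 0,0,0,0.24,-0.08,0,1, 0,0,0,0.35,-0.14,0,1, 0,0,0,0.45,-0.21,0,1, 
0,0,0,0.10,-0.08,0,1, 0,0,0,0.19,-0.17,0,1, 0,0,0,0.26,-0.26,0,1, 0,0,0,0.33,-0.37,0,1, 
0,0,0,0.06,-0.11,0,1, 0,0,0,0.11,-0.23,0,1, 0,0,0,0.14,-0.35,0,1, 0,0,0,0.16,-0.47,0,1, 
0,0,0,0.01,-0.12,0,1, 0,0,0,0.01,-0.25,0,1, 0,0,0,-0.00,-0.37,0,1, 0,0,0,-0.03,-0.50,0,1,
```

View pics/w16.png

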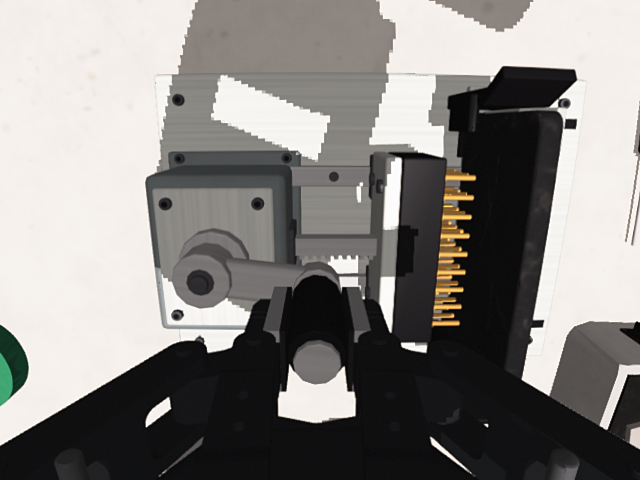

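```bash
python3 - <<'E'
from h import *
import pickle
p=imaging.get_image("wrist")
crop(p["img"],420,150,540,350,3,"w16a.png",1.5)
for px in [(475,177),(473,197),(460,324)]:
  for z in (.05,.055,.06):
    X=atz(p,px,z); print(px,z,X.round(4), "dist to board face", (np.array([.0415,.999])@(np.array([.5073,-.0226])-X[:2])-.005).round(4))
E
```

```text
(475, 177) 0.05 [ 0.4688 -0.0288  0.05  ] dist to board face 0.0028
(475, 177) 0.055 [ 0.4681 -0.0308  0.055 ] dist to board face 0.0049
(475, 177) 0.06 [ 0.4674 -0.0329  0.06  ] dist to board face 0.0069
(473, 197) 0.05 [ 0.4794 -0.0293  0.05  ] dist to board face 0.0028
(473, 197) 0.055 [ 0.4785 -0.0313  0.055 ] dist to board face 0.0049
(473, 197) 0.06 [ 0.4775 -0.0333  0.06  ] dist to board face 0.0069
(460, 324) 0.05 [ 0.5547 -0.0316  0.05  ] dist to board face 0.002
(460, 324) 0.055 [ 0.5519 -0.0335  0.055 ] dist to board face 0.0041
(460, 324) 0.06 [ 0.5491 -0.0355  0.06  ] dist to board face 0.0061
```

View pics/w16a.png

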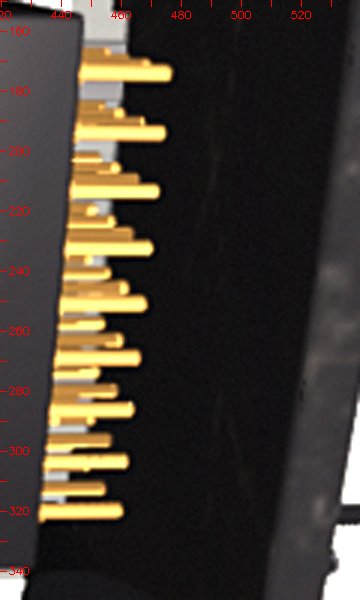

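>>> {"method": "servo_tool", "body": {
  "increments": [0,0,0,0.12,-0.03,-0.01,1,0,0,0,0.24,-0.08,-0.01,1,0,0,0,0.35,-0.14,-0.01,1,0,0,0,0.45,-0.21,-0.01,1]
}}

```text
clock: 17.28
tcp_pos: [0.5288, -0.1213, 0.1343]
tool_rot: [0.706, 0.016, 0.708, -0.013]
force: [-3.3, 7.5, 7.5]
gripper_width: 0.0192
```

```bash
python3 st.py
```

```text
17.2833 [ 0.5288 -0.1213  0.1343] r 0.0504 turn(mod2pi) 4.847 w 0.0192 F [-3.31  7.53  7.5 ] tan -6.89 rad 4.49
```

>>> {"method": "servo_tool", "body": {
  "increments": [0,0,0,0.1,-0.08,0,1,0,0,0,0.19,-0.17,0,1,0,0,0,0.26,-0.26,0,1,0,0,0,0.33,-0.37,0,1]
}}

```text
clock: 17.62
tcp_pos: [0.5433, -0.1359, 0.1344]
tool_rot: [0.707, 0.016, 0.707, -0.013]
force: [-0.1, 7.4, 5.5]
gripper_width: 0.0195
```

```bash
python3 st.py
```

```text
17.6167 [ 0.5433 -0.1359  0.1344] r 0.0503 turn(mod2pi) 5.259 w 0.0195 F [-0.09  7.35  5.5 ] tan -6.20 rad 3.95
```

>>> {"method": "servo_tool", "body": {
  "increments": [0,0,0,0.06,-0.11,0,1,0,0,0,0.11,-0.23,0,1,0,0,0,0.14,-0.35,0,1,0,0,0,0.16,-0.47,0,1]
}}

```text
clock: 17.95
tcp_pos: [0.5507, -0.1552, 0.1344]
tool_rot: [0.708, 0.016, 0.706, -0.014]
force: [1.0, 8.0, 4.1]
gripper_width: 0.0196
```

```bash
python3 st.py; python3 - <<'E'
from h import *
p=imaging.get_image("wrist"); cv2.imwrite("pics/w17.png",p["img"])
E
```

```text
17.95 [ 0.5507 -0.1552  0.1344] r 0.0502 turn(mod2pi) 5.672 w 0.0196 F [0.96 7.96 4.1 ] tan -7.70 rad 2.26
```

View pics/w17.png

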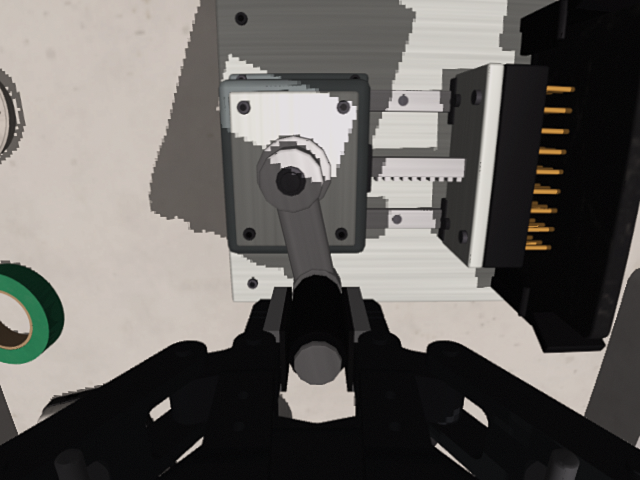

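>>> {"method": "servo_tool", "body": {
  "increments": [0,0,0,0.01,-0.12,0,1,0,0,0,0.01,-0.25,0,1,0,0,0,0,-0.37,0,1]
}}

```text
clock: 18.25
tcp_pos: [0.5509, -0.1702, 0.1344]
tool_rot: [0.708, 0.016, 0.706, -0.014]
force: [0.8, 7.5, 2.5]
gripper_width: 0.0193
```

```bash
python3 st.py; python3 - <<'E'
from h import *
p=imaging.get_image("wrist"); cv2.imwrite("pics/w18.png",p["img"]); import pickle; pickle.dump(p,open("18.pkl","wb"))
E
for k in 6.0 6.3 6.6 6.9 7.2 7.5; do python3 rows.py $k .1 3;done
```

```text
18.25 [ 0.5509 -0.1702  0.1344] r 0.0501 turn(mod2pi) 5.972 w 0.0193 F [0.8  7.52 2.45] tan -7.56 rad -0.21
0,0,0,-0.03,-0.12,0,1, 0,0,0,-0.06,-0.24,0,1, 0,0,0,-0.11,-0.36,0,1, 
0,0,0,-0.06,-0.11,0,1, 0,0,0,-0.13,-0.21,0,1, 0,0,0,-0.21,-0.31,0,1, 
0,0,0,-0.09,-0.09,0,1, 0,0,0,-0.19,-0.16,0,1, 0,0,0,-0.30,-0.23,0,1, 
0,0,0,-0.11,-0.06,0,1, 0,0,0,-0.23,-0.10,0,1, 0,0,0,-0.35,-0.13,0,1, 
0,0,0,-0.12,-0.02,0,1, 0,0,0,-0.25,-0.03,0,1, 0,0,0,-0.37,-0.02,0,1, 
0,0,0,-0.12,0.02,0,1, 0,0,0,-0.25,0.05,0,1, 0,0,0,-0.36,0.09,0,1,
```

View pics/w18.png

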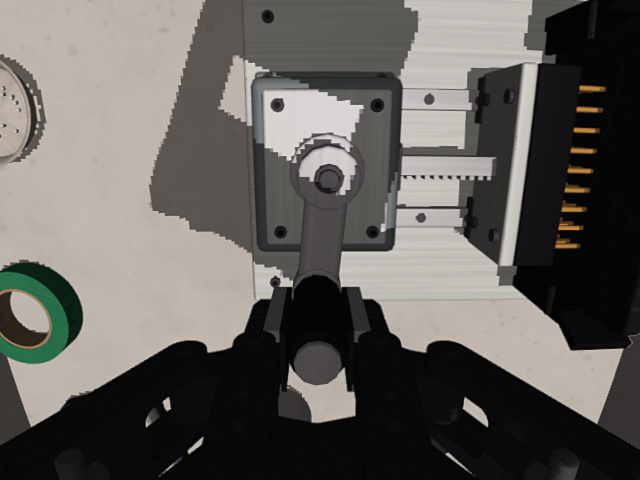

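>>> {"method": "servo_tool", "body": {
  "increments": [0,0,0,-0.03,-0.12,0,1,0,0,0,-0.06,-0.24,0,1,0,0,0,-0.11,-0.36,0,1]
}}

```text
clock: 18.55
tcp_pos: [0.5466, -0.1846, 0.1344]
tool_rot: [0.708, 0.016, 0.706, -0.014]
force: [2.0, 7.2, 3.4]
gripper_width: 0.0195
```

```bash
python3 st.py
```

```text
18.55 [ 0.5466 -0.1846  0.1344] r 0.0500 turn(mod2pi) 6.272 w 0.0195 F [1.97 7.24 3.4 ] tan -7.40 rad -1.25
```

>>> {"method": "servo_tool", "body": {
  "increments": [0,0,0,-0.06,-0.11,0,1,0,0,0,-0.13,-0.21,0,1]
}}

```text
clock: 18.72
tcp_pos: [0.5418, -0.1926, 0.1344]
tool_rot: [0.708, 0.016, 0.706, -0.014]
force: [2.8, 9.6, 3.1]
gripper_width: 0.019
```

```bash
python3 st.py; python3 - <<'E'
from h import *
p=imaging.get_image("side"); crop(p["img"],260,180,380,290,6,"s19.png",1.5)
p=imaging.get_image("wrist"); cv2.imwrite("pics/w19.png",p["img"]); import pickle; pickle.dump(p,open("19.pkl","wb"))
E
for k in 6.5 6.7 6.9 7.1 7.3 7.5; do python3 rows.py $k .1 2;done
```

```text
18.7167 [ 0.5418 -0.1926  0.1344] r 0.0500 turn(mod2pi) 0.177 w 0.019 F [2.75 9.55 3.06] tan -9.37 rad -3.33
0,0,0,-0.08,-0.09,0,1, 0,0,0,-0.17,-0.18,0,1, 
0,0,0,-0.10,-0.08,0,1, 0,0,0,-0.20,-0.14,0,1, 
0,0,0,-0.11,-0.06,0,1, 0,0,0,-0.23,-0.10,0,1, 
0,0,0,-0.12,-0.03,0,1, 0,0,0,-0.24,-0.05,0,1, 
0,0,0,-0.12,-0.01,0,1, 0,0,0,-0.25,-0.00,0,1, 
0,0,0,-0.12,0.02,0,1, 0,0,0,-0.25,0.05,0,1,
```

View pics/w19.png

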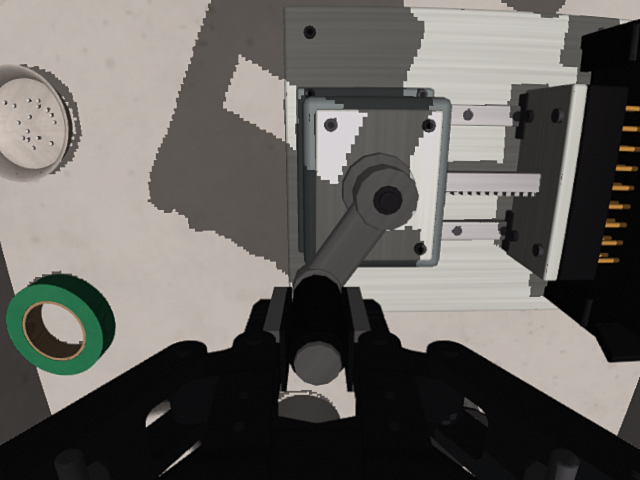

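View pics/s19.png

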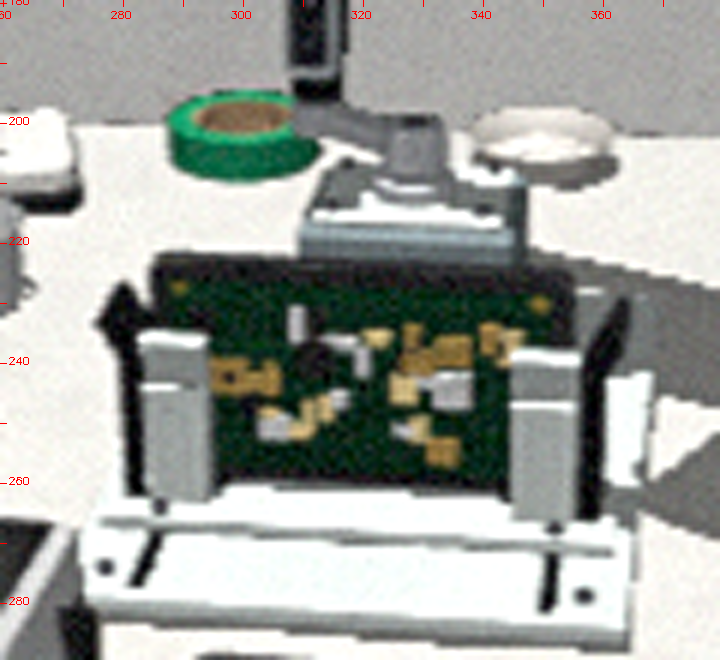

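>>> {"method": "servo_tool", "body": {
  "increments": [0,0,0,-0.08,-0.09,0,1,0,0,0,-0.17,-0.18,0,1]
}}

```text
clock: 18.98
tcp_pos: [0.5356, -0.1997, 0.1344]
tool_rot: [0.709, 0.016, 0.705, -0.014]
force: [4.8, 8.9, 1.4]
gripper_width: 0.0191
```

```bash
python3 st.py
```

```text
18.9833 [ 0.5356 -0.1997  0.1344] r 0.0499 turn(mod2pi) 0.365 w 0.0191 F [4.77 8.94 1.41] tan -9.62 rad -3.19
```

>>> {"method": "servo_tool", "body": {
  "increments": [0,0,0,-0.1,-0.08,0,1,0,0,0,-0.2,-0.14,0,1]
}}

```text
clock: 19.15
tcp_pos: [0.528, -0.2056, 0.1344]
tool_rot: [0.709, 0.016, 0.705, -0.014]
force: [5.9, 10.5, 1.1]
gripper_width: 0.0196
```

```bash
python3 st.py;python3 - <<'E'
from h import *
p=imaging.get_image("wrist"); cv2.imwrite("pics/w20.png",p["img"]); import pickle; pickle.dump(p,open("20.pkl","wb"))
E
```

```text
19.15 [ 0.528  -0.2056  0.1344] r 0.0499 turn(mod2pi) 0.558 w 0.0196 F [ 5.91 10.52  1.14] tan -10.64 rad -5.69
```

View pics/w20.png

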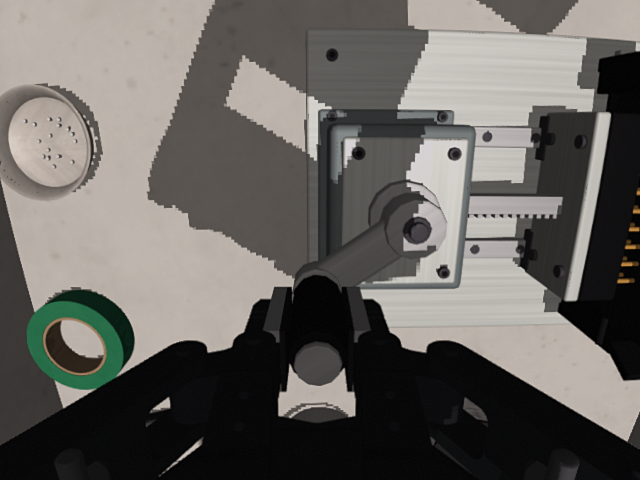

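```bash
python3 - <<'E'
from h import *
import cv2
ims=[]
for n,(x0,y0) in {"w17":(515,215),"w18":(540,215),"w19":(580,230),"w20":(590,250)}.items():
    im=cv2.imread(f"pics/{n}.png")[y0:y0+45,x0:x0+50]
    im=np.clip(im.astype(float)*2.5,0,255).astype(np.uint8)
    c=cv2.resize(im,(400,360) if True else None,interpolation=cv2.INTER_NEAREST)
    for k in range(0,50,5): cv2.putText(c,str(x0+k),(k*8,9),0,.3,(0,0,255),1)
    for k in range(0,45,5): cv2.putText(c,str(y0+k),(0,k*8+9),0,.3,(0,255,0),1)
    ims.append(c[:290])
g=np.vstack([np.hstack(ims[:2]),np.hstack(ims[2:])]); cv2.imwrite("pics/pins.png",g)
E
```

```text
(no output)
```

View pics/pins.png

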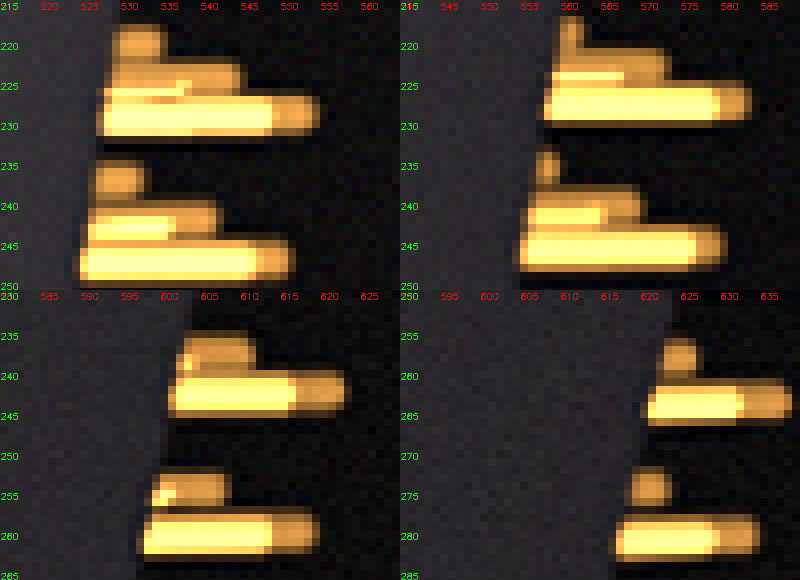

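```bash
python3 - <<'E'
from h import *
import pickle
# need camera poses for 17; have 18,19,20
n=np.array([.0415,.999])
L={"18":((555,247),(580.6,247)),"19":((597.5,260),(620,260)),"20":((617,280),(635,280))}
for k,(a,b) in L.items():
    p=pickle.load(open(k+".pkl","rb"))
    e=atz(p,a,.066);
    print(k,"edge v",(n@e[:2]).round(4),"tip v",[(n@atz(p,b,z)[:2]).round(4) for z in (.045,.05,.055,.06)],"cam",(-p["R"].T@p["t"]).round(3))
E
```

```text
18 edge v -0.0233 tip v [np.float64(0.0066), np.float64(0.0029), np.float64(-0.0008), np.float64(-0.0045)] cam [ 0.479 -0.168  0.255]
19 edge v -0.021 tip v [np.float64(0.0107), np.float64(0.0063), np.float64(0.002), np.float64(-0.0024)] cam [ 0.469 -0.191  0.255]
20 edge v -0.0194 tip v [np.float64(0.0114), np.float64(0.0067), np.float64(0.0021), np.float64(-0.0026)] cam [ 0.456 -0.203  0.255]
```

>>> {"method": "servo_tool", "body": {
  "increments": [0,0,0,-0.11,-0.05,0,1,0,0,0,-0.22,-0.09,0,1]
}}

```text
clock: 19.37
tcp_pos: [0.5201, -0.2096, 0.1344]
tool_rot: [0.71, 0.016, 0.704, -0.015]
force: [9.0, 9.4, -0.8]
gripper_width: 0.0198
```

```bash
python3 st.py; python3 rows.py 7.1 .1 3;
```

```text
19.3667 [ 0.5201 -0.2096  0.1344] r 0.0498 turn(mod2pi) 0.736 w 0.0198 F [ 9.02  9.36 -0.8 ] tan -11.90 rad -5.23
0,0,0,-0.12,-0.03,0,1, 0,0,0,-0.24,-0.05,0,1, 0,0,0,-0.37,-0.06,0,1,
```

>>> {"method": "servo_tool", "body": {
  "increments": [0,0,0,-0.12,-0.03,0,1,0,0,0,-0.24,-0.04,0,1]
}}

```text
clock: 19.53
tcp_pos: [0.5115, -0.2121, 0.1345]
tool_rot: [0.711, 0.015, 0.703, -0.015]
force: [10.1, 7.1, -3.4]
gripper_width: 0.0191
```

```bash
python3 st.py; python3 rows.py 7.3 .05 4;python3 - <<'E'
from h import *
p=imaging.get_image("side"); crop(p["img"],260,180,380,290,6,"s21.png",1.5)
p=imaging.get_image("wrist"); cv2.imwrite("pics/w21.png",p["img"]); import pickle; pickle.dump(p,open("21.pkl","wb"))
crop(p["img"],540,100,640,330,3.4,"w21a.png",2)
E
```

```text
19.5333 [ 0.5115 -0.2121  0.1345] r 0.0497 turn(mod2pi) 0.918 w 0.0191 F [10.15  7.08 -3.4 ] tan -11.39 rad -4.83
0,0,0,-0.06,-0.01,0,1, 0,0,0,-0.12,-0.01,0,1, 0,0,0,-0.19,-0.01,0,1, 0,0,0,-0.25,-0.00,0,1,
```

View pics/w21a.png

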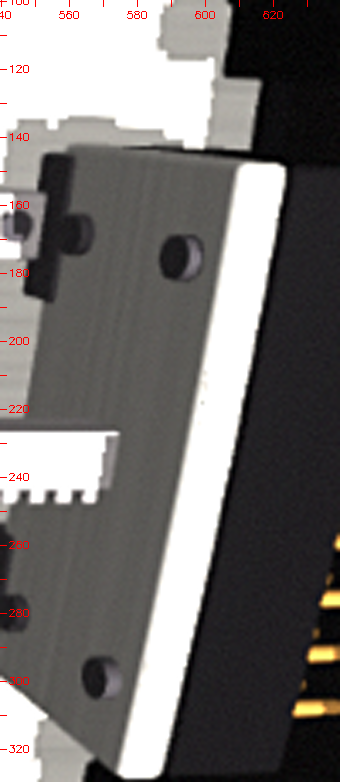

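View pics/s21.png

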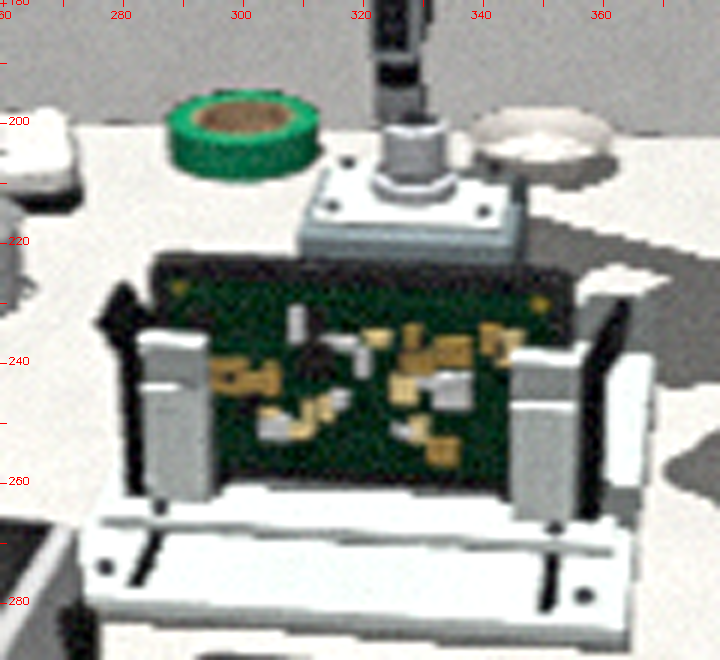

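>>> {"method": "servo_tool", "body": {
  "increments": [0,0,0,-0.06,0,0,1,0,0,0,-0.12,0,0,1,0,0,0,-0.19,0,0,1,0,0,0,-0.25,0,0,1]
}}

```text
clock: 19.97
tcp_pos: [0.5025, -0.2132, 0.1345]
tool_rot: [0.711, 0.014, 0.703, -0.016]
force: [11.3, 5.1, -4.6]
gripper_width: 0.0197
```

```bash
python3 st.py; python3 - <<'E'
from h import *
p=imaging.get_image("wrist"); cv2.imwrite("pics/w22.png",p["img"]); import pickle; pickle.dump(p,open("22.pkl","wb"))
crop(p["img"],540,150,640,380,3.4,"w22a.png",2)
E
python3 st.py
```

```text
19.9667 [ 0.5025 -0.2132  0.1345] r 0.0497 turn(mod2pi) 1.099 w 0.0197 F [11.34  5.11 -4.55] tan -11.47 rad -4.81
20.0167 [ 0.502  -0.2132  0.1344] r 0.0497 turn(mod2pi) 1.109 w 0.0194 F [10.84  5.64 -4.4 ] tan -10.93 rad -5.46
```

View pics/w22a.png

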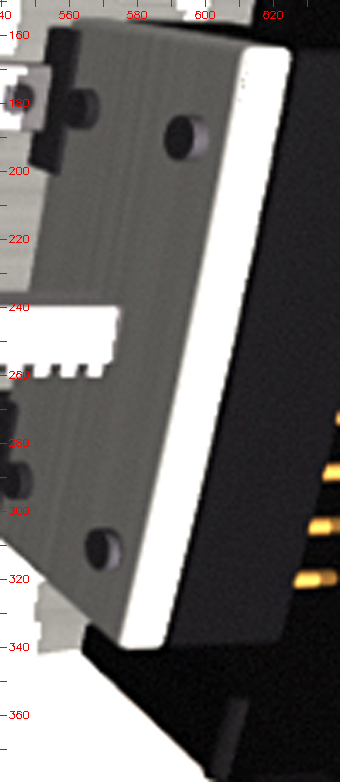

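```bash
python3 - <<'E'
from h import *
import pickle
n=np.array([.0415,.999])
L={"18":((555,247),(580.6,247)),"19":((597.5,260),(620,260)),"20":((617,280),(635,280)),"21":((626.5,309),(639,309)),"22":((626.5,320.5),(638,320.5))}
for k,(a,b) in L.items():
    p=pickle.load(open(k+".pkl","rb"))
    e=atz(p,a,.066); print(k,"edge v",(n@e[:2]).round(4),"tip v",[(n@atz(p,b,z)[:2]).round(4) for z in (.055,.06)])
# brightest extents
for k,r in {"19":(255,265),"20":(275,285),"21":(304,314),"22":(315,326)}.items():
    p=pickle.load(open(k+".pkl","rb"))["img"][r[0]:r[1],585:640,2].astype(int); print(k,p.max(0)[::1].tolist())
E
```

```text
18 edge v -0.0233 tip v [np.float64(-0.0008), np.float64(-0.0045)]
19 edge v -0.021 tip v [np.float64(0.002), np.float64(-0.0024)]
20 edge v -0.0194 tip v [np.float64(0.0021), np.float64(-0.0026)]
21 edge v -0.0171 tip v [np.float64(0.0016), np.float64(-0.0032)]
22 edge v -0.0166 tip v [np.float64(0.0016), np.float64(-0.0033)]
19 [19, 18, 19, 19, 17, 18, 17, 17, 18, 17, 17, 17, 38, 165, 194, 197, 190, 190, 190, 190, 190, 189, 190, 190, 190, 190, 191, 189, 156, 91, 86, 90, 92, 85, 47, 9, 8, 8, 8, 7, 8, 7, 7, 7, 8, 7, 8, 7, 8, 7, 7, 8, 7, 6, 6]
20 [19, 18, 19, 18, 18, 18, 17, 19, 18, 17, 18, 17, 17, 16, 19, 18, 18, 16, 18, 17, 17, 17, 17, 17, 17, 18, 18, 17, 17, 17, 16, 28, 117, 188, 192, 189, 189, 189, 189, 189, 190, 190, 193, 186, 126, 87, 87, 89, 90, 56, 14, 7, 9, 7, 7]
21 [195, 194, 194, 194, 195, 196, 191, 120, 23, 16, 17, 18, 18, 18, 18, 18, 18, 17, 17, 16, 18, 17, 18, 17, 18, 17, 17, 18, 18, 17, 18, 17, 17, 18, 18, 17, 17, 17, 18, 17, 22, 106, 194, 191, 190, 189, 189, 191, 191, 184, 131, 89, 89, 89, 91]
22 [193, 194, 195, 193, 195, 197, 196, 189, 114, 17, 18, 18, 18, 17, 17, 17, 17, 18, 17, 18, 18, 17, 18, 18, 18, 18, 18, 16, 18, 18, 17, 18, 16, 17, 17, 18, 17, 17, 17, 17, 16, 74, 172, 190, 187, 184, 186, 188, 184, 113, 88, 89, 92, 91, 33]
```

>>> {"method": "servo_tool", "body": {
  "increments": [0,0,0,-0.05,0,0,1,0,0,0,-0.05,0,0,1,0,0,0,-0.03,-0.01,0,1,0,0,0,-0.01,0.01,0,1,0,0,0,0.01,0.02,0,1]
}}

```text
clock: 20.43
tcp_pos: [0.5006, -0.213, 0.1344]
tool_rot: [0.709, 0.013, 0.705, -0.016]
force: [2.2, -1.2, 0.7]
gripper_width: 0.0194
```

```bash
python3 st.py
```

```text
20.4333 [ 0.5006 -0.213   0.1344] r 0.0495 turn(mod2pi) 1.138 w 0.0194 F [ 2.18 -1.2   0.66] tan -2.19 rad 1.17
```

>>> {"method": "servo_tool", "body": {
  "increments": [0,0,0,0,0,0,0.6,0,0,0,0,0,0,0,0,0,0,0,0,0,0,0,0,0,0,0,0,0,0,0,0,0,0,0.3,0,0,0,0,0,0,0.9,0,0,0,0,0,0,1.6,0,0,0,0,0,0,2.3,0]
}}

```text
clock: 21.1
tcp_pos: [0.4965, -0.2115, 0.2253]
tool_rot: [0.706, 0.015, 0.708, -0.014]
force: [0.5, -1.1, -0.1]
gripper_width: 0.0428
```

>>> {"method": "servo_tool", "body": {
  "increments": [0,0,0,0.3,0.2,0.4,0,0,0,0,1,0.6,0.6,0,0,0,0,1.3,0.8,0.6,0,0,0,0,1.4,0.9,0.6,0,0,0,0,1.4,0.9,0.6,0]
}}

```text
clock: 21.52
tcp_pos: [0.5532, -0.1747, 0.2478]
tool_rot: [0.706, 0.014, 0.708, -0.013]
force: [-0.2, -0.3, 0.7]
gripper_width: 0.0427
```

```bash
python3 st.py; python3 - <<'E'
from h import *
import pickle
p=imaging.get_image("wrist"); cv2.imwrite("pics/w30.png",p["img"])
s=imaging.get_image("side"); crop(s["img"],260,160,400,380,2.7,"s30.png",1.5)
pickle.dump((p,s),open("30.pkl","wb"))
print([(x["pixel"],x["conf"]) for x in imaging.look_for("sleeve",p)])
E
```

```text
21.5167 [ 0.5532 -0.1747  0.2478] r 0.0532 turn(mod2pi) 6.050 w 0.0427 F [-0.19 -0.3   0.66] tan 0.34 rad -0.13
[([257.1, 152.1], 0.98)]
```

View pics/w30.png

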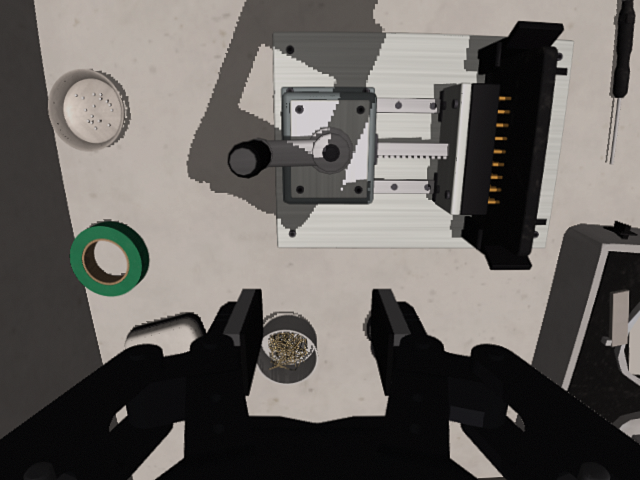

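View pics/s30.png

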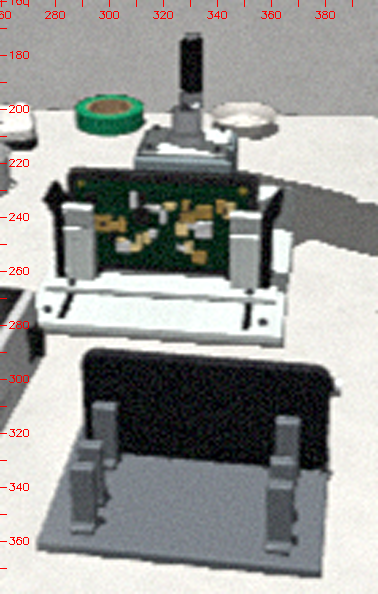

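```bash
python3 - <<'E'
from h import *
import pickle
p,s=pickle.load(open("30.pkl","rb"))
crop(p["img"],430,80,570,220,5,"w30a.png",2.5)
X=atz(p,(243.5,159.5),.152); H=atz(p,(331,152),.1); d=X-H; print(X,H,np.hypot(*d[:2]), (-.445-np.arctan2(d[1],d[0]))%(2*np.pi))
n=np.array([.0415,.999])
for a in [(498,99),(489,201)]: print("edge",n@atz(p,a,.066)[:2])
for b in [(511,99),(500,202)]: print("tip",[n@atz(p,b,z)[:2] for z in (.055,.06)])
E
```

```text
[ 0.49840106 -0.21247783  0.152     ] [ 0.49979565 -0.16297707  0.1       ] 0.049520399765022316 1.1539620011742955
edge -0.016640417458846257
edge -0.01516020423901021
tip [np.float64(-0.001279184287375809), np.float64(-0.003686860177972908)]
tip [np.float64(-0.0007317000191964312), np.float64(-0.0031481038787510955)]
```

View pics/w30a.png

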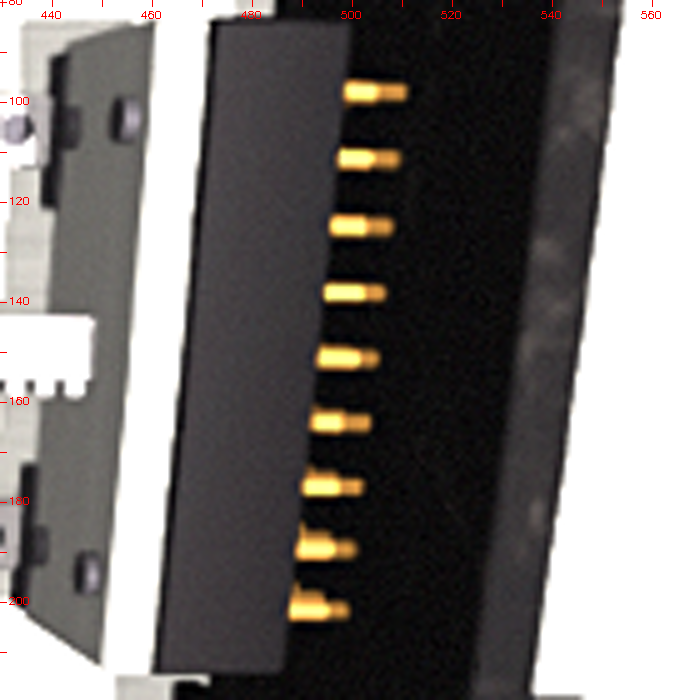

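```bash
python3 -c "
from bench import bot,get_obs
print(bot.close_job()); print(get_obs()['clock'])"
```

```text
the job is handed in; nothing more can be done
None
the job is handed in; nothing more can be done
```

The board is standing in the fixture's nest, clamped by the test pins at about 4.9 mm of their 8 mm. I handed the job in at about 21.5 s, with the gripper open and clear of everything.

- **Board:** I gripped it by the top edge, lifted it out of the rack and lowered it into the guides. The seats were felt as 12 N of upward force at the expected height before I let go. The phone stayed in its slot.
- **Crank:** I held the sleeve throughout and wound clockwise about 7.42 rad. The pins met the board at about 6.40 rad. The turning force rose there from 7.4 to 9.4 N, and the pin tips stopped moving in the wrist pictures.
- **Last checks:** After I let go, the crank was still at the same angle in the wrist picture (about 7.44 rad). The board was upright on its seats, the pins were against it, and the wrist force was near zero.
- **Disagreements:** The pin compression estimates spread from about 4 to 6 mm, with the crank angle giving 4.9, the turning force 3.9 to 5.6, and pin length in the pictures 4.3 to 6. None comes near bottoming. Some picture-based heights of the nest guides were off by several mm, so I checked the fit by force and by pictures while lowering.

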